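# Turn two freshly sealed goblets out of their rack

## Task

Two freshly sealed wooden goblets stand in a small rack with a loose cover on it. Without touching the goblets, hold the cover against the rack, gently turn both upside down together and set them cover-down in the metal tray, then lift the rack straight off so that the goblets are left standing rim-down on the cover in the tray. Stand the rack (upright or upside down) on the bench clear of the tray, and leave the plaster block, brush, bowl and roll of tape where they are.

Things in the scene. Friction and masses are not known exactly. Their poses are not given: they have to be found in the camera images.
- rack: Open-topped brown wooden box 100 (its x) x 53 (y) x 70 high (z), 0.2 to 0.33 kg; walls, floor and one middle divider 6 mm thick: two cells 41 x 41, 64 deep, side by side along x. Origin: centre of its underside; z points out of its mouth. It starts upright on the bench, filled and covered. With its cover it stays standing unheld on its -x end (100 mm tall).
- cover: Loose plywood cover on the rack's mouth: plate 100 (x) x 49.5 (y -22 to +27.5) x 6 mm (z 0 to 6), 0.1 kg, with one tab (see tab). Origin: the middle of the rack's mouth, on the plate's inner face; z points out of the rack, x and y run like the rack's. Not fastened. Rack and cover together are 76 mm high. It starts with about 1 mm play between tab and wall.
- tab (a point): Middle of the outer face of the cover's tab, 4 mm thick, hanging outside the rack's +y long wall: cover x +5 to +48, y +27.5 to +31.5, down to z -50 mm. Pinching the tab and the rack's opposite long wall together (57 mm) holds both as one; beyond the tab, across the two long walls of the rack's -x half (53 mm), one takes the rack alone. Axes as the cover's.
- goblet0: Solid turned pale-wood goblet 60 mm tall, foot 25 mm and bowl rim 36 mm across, in the rack's +x cell. Origin: centre of the underside of its foot; z points to its rim. It starts foot down, hidden by the cover, its rim 4 mm below the cover. About 0.05 kg.
- goblet1: The same goblet in the rack's -x cell.
- tray: Flat aluminium tray, fixed to the bench, 240 (x) x 200 (y) mm outside, rim 14 mm high and 4 mm thick, floor 4 mm thick. Origin: centre of its underside. The rack and the tray are on opposite sides (left or right) of the bench's middle, either way round.
- plaster_block: Bystander: white plaster block 60 x 100 x 30 mm high, lying farther away near the middle. Origin: centre of its underside.
- brush: Bystander: brush 190 mm long lying on the bench between rack and tray, nearer the robot, along its x. Origin: near its middle, on the bench.
- bowl: Bystander: white bowl, 110 mm across, 40 mm high, at the left. Origin: centre of its underside.
- tape: Bystander: upright roll of tape, 110 mm across, 50 mm high, at the right. Origin: centre of its underside.
Mind the look-alikes: they are no part of the job. Several things have the shape of the rack; the one meant has the colours described above. There is more than one size of the cover; the one meant has the size given above.

How it is judged:
By the outcome, as a careful person would: the job done as asked, in the order asked, and still so for the second after the job is handed in, with the robot touching nothing.
It also fails if it takes over 72 s, if anything falls off the work surface, if the arm or the gripper's body presses on something with over 40 N, if the wrist force passes 120 N, or if a joint passes its speed limit or range.

## Robot

A 7-joint arm with a two-finger parallel gripper is mounted at the origin on the work surface. World frame = base frame: x ahead of the robot, y to its left, z up, the work surface at z = 0. Lengths are in m, angles in rad, forces in N, time in s.
With the tool pointing down it reaches from about 0.425 to 1.025 m from the base axis. Payload 9.4 kg.
Tool frame: the origin (TCP) lies at the centre of the arm's flange, where the gripper is bolted on; the fingertips stand 173 mm ahead of it and the grasp point (between the pads) lies 155 mm ahead of it (robot.pinch_z is the z of the grasp point in the tool frame, in m); z points along the fingers, y is the line along which they close (so a half turn about z gives the same grasp; the last joint's range is limited). The gripper opens to 85 mm and grips with 20 to 120 N. Pads are 22 mm wide; open, the fingers measure 114 mm over their backs; the gripper's body (76 mm by 85 mm) begins 54 mm behind the grasp point. The pads swing forward as they close: fully open they stand 13 mm farther back than shut.
Start: joints at [1.273, 0.599, -0.003, 1.599, 0.002, 0.943, -0.08], TCP at [0.159, -0.707, 0.405] pointing down, gripper open.
Joint ranges: [-2.57, 2.57], [-0.35, 1.97], [-1.29, 1.29], [0.11, 2.56], [-1.05, 4.19], [0.11, 1.86], [-2.63, 2.63]. Speed limits (rad/s): [2.22, 2.22, 3.01, 3.01, 3.14, 3.14, 3.14].

## Interface

Orientations are given as a unit quaternion [w, x, y, z].
In Python, from bench import sensors, capture, get_calibration, workorder, nets, robot gives the robot as it stands.
- The arm moves only by the shell command python3 -m creep 'ROWS' [FORCE]. ROWS is JSON, a list of rows, each a list of 3 entries, a list of its own where there are three numbers: the shift along the tool's x, y, z in m, then the turn, a rotation vector about the tool's x, y, z in degrees, then the closure, from -1 (fully open) to 1 (shut). In form: [[[x, y, z], [ax, ay, az], gripper], ...]. A call has 1 to 5 rows; each row shifts and turns the commanded pose from where the row before left it, along the tool's axes as they then stand; what a row does not reach is not made up. A row lasts 1/12 s, in which the tool goes at most 41.7 mm and 7.16 degrees, less where a joint would pass 70% of its speed; a pose out of reach is approached as far as the arm can. A call with a gripper value outside its range is refused whole. The fingers move at their own pace and stop on an object; FORCE is the grip in N (left out, the last holds). Time passes only in rows, so rows that do not move let the fingers close. It gives the time, the measured TCP pose, the force, the opening and the grip force at its end, in the units of the state.
- sensors.get_obs(): the state, without advancing time (a new reading comes with each control period).
- capture(name): name is "side" or "top"; returns the picture (480x640x3 uint8, blue, green, red); there is no depth.
- get_calibration(name): a dict with "mtx" (3x3 intrinsics, pixels), "R" (3x3) and "t" (3): a world point X has camera coordinates R X + t. Camera axes: x right, y down, z forward; pixel columns grow to the right and rows downward; lengths in m; the calibration is good to about 2 mm. A picture is of the moment at which its call begins. get_calibration takes no time and is no camera call.
- workorder.job_done(): hands the job in; it is judged then, once.
Trained networks look in the newest picture that a camera, given by its name, has taken for a name from the list of things; names that differ only in an ending like _2 or _b are one class to them, and where a whole thing is asked for, a point or a joint stands for the part that bears it (a point fixed in the world has none). Each returns a list of dicts, best first, with "confidence" (0 to 1); they miss things now and then, are a little off and sometimes report something else, mostly with a low value. They report only what shows in the picture. A call takes as long as a camera call. They do not tell look-alikes from the thing itself.
- nets.masks_of(camera, thing): "mask" (480x640 bool, what is visible of it) and "location" ([column, row] in pixels, amid what is visible of it).
The state is a dict: "t": time; "q": joint angles; "qvel": joint speeds; "effort": joint torques, N m; "eef_pos": TCP position; "ee_rot": TCP orientation; "contact_force": force on the tool from outside, world axes, zero at the start; "ft_torque": the same for the moment, N m; "opening": finger opening in m; "grip_force": force on a finger pad.
Only numpy, scipy, OpenCV 4.12 (cv2) and the standard library are available. Lean on these libraries where they do the work, as an engineer would, in place of code of your own. Each camera call takes 0.05 s, during which the arm holds its last target. There are 200 camera calls.

## Working session

There is one attempt and no reset: what is moved stays moved. The work goes in short steps, Python scripts to look and compute and a shell command to move; the robot and the scene stay as the last step left them, time stands still between calls to the robot, and variables do not carry over. Pictures are saved under pics/ and viewed, at most 12 in all, crops included, and the job is handed in when it is done.

```bash
ls; mkdir -p pics
python3 - <<'E'
from bench import sensors, capture, get_calibration, nets
import cv2,numpy as np
np.set_printoptions(precision=4,suppress=True)
for n in("side","top"):
    im=capture(n);cv2.imwrite(f"pics/{n}0.png",im)
    c=get_calibration(n);print(n,c["mtx"].tolist(),np.array(c["R"]).round(4).tolist(),np.array(c["t"]).round(4))
    for th in("rack","cover","tray","tab","plaster_block","brush"):
        for d in nets.masks_of(n,th)[:4]:
            print(n,th,round(d["confidence"],2),d["location"],d["mask"].sum())
print(sensors.get_obs())
E
```

```text
pics
side [[586.720579097624, 0.0, 317.79383556027165], [0.0, 586.720579097624, 236.75536107792027], [0.0, 0.0, 1.0]] [[-0.9905, -0.1377, 0.0043], [-0.1103, 0.7741, -0.6234], [0.0825, -0.618, -0.7819]] [0.5499 0.0905 1.2176]
side rack 0.86 [432.1, 156.0] 1523
side rack 0.64 [381.9, 180.9] 1787
side rack 0.56 [324.4, 182.0] 801
side cover 0.95 [437.3, 328.0] 2224
side cover 0.68 [318.0, 157.1] 945
side tray 0.93 [292.9, 335.3] 11969
side tab 0.78 [434.5, 323.2] 2131
side tab 0.6 [319.5, 158.5] 970
side plaster_block 0.93 [230.7, 235.4] 1311
side plaster_block 0.28 [349.4, 440.0] 3415
side brush 0.88 [372.5, 251.3] 1272
top [[519.3989961819235, 0.0, 325.3149867253354], [0.0, 519.3989961819235, 241.9305175607777], [0.0, 0.0, 1.0]] [[0.0193, -0.9997, 0.0161], [-0.9908, -0.0213, -0.134], [0.1343, -0.0134, -0.9909]] [-0.0298  0.5429  1.2526]
top rack 0.93 [395.1, 286.6] 1076
top rack 0.71 [436.6, 344.0] 1162
top rack 0.51 [388.9, 242.9] 93
top cover 0.81 [251.4, 340.1] 1050
top cover 0.67 [404.0, 222.6] 910
top tray 0.66 [233.4, 229.9] 7583
top tray 0.61 [493.5, 281.6] 1143
top tab 0.6 [405.7, 225.5] 855
top tab 0.56 [253.3, 338.1] 1095
top plaster_block 0.87 [320.9, 164.0] 956
top brush 0.92 [320.6, 288.1] 917
{'t': 0.7, 'q': array([ 1.2733,  0.5992, -0.0025,  1.5994,  0.0018,  0.9429, -0.0798]), 'qvel': array([ 0.0004,  0.0009,  0.0009, -0.0001,  0.0005, -0.0025,  0.001 ]), 'effort': array([ -0.0005, -77.5997,   1.5627, -25.8349,   0.0123,   0.002 ,
         0.    ]), 'eef_pos': array([ 0.1587, -0.7074,  0.4047]), 'ee_rot': array([ 0.    ,  0.9939,  0.1102, -0.    ]), 'contact_force': array([ 0.5437,  0.1944, -0.0146]), 'ft_torque': array([-0.0068, -0.0257,  0.0258]), 'grip_force': 0.0, 'opening': 0.08553301498280155}
```

View pics/top0.png

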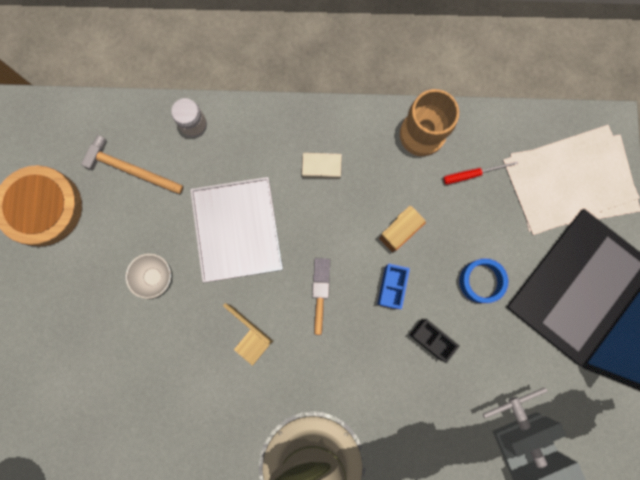

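View pics/side0.png

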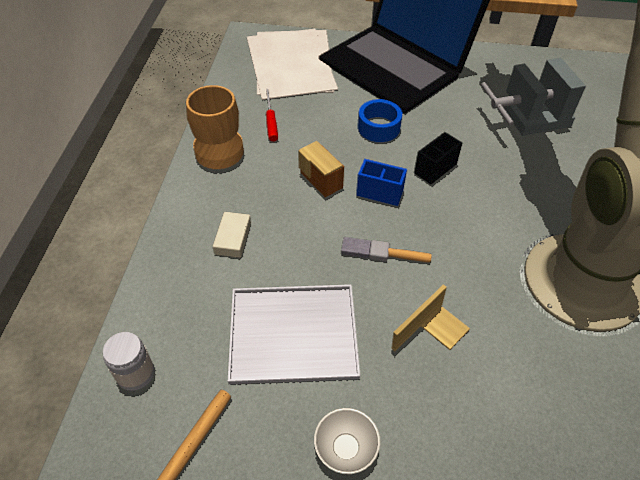

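The rack candidates in the top view are the brown box with the pale cover at (403,228), an empty blue box at (394,287) and a black one at (433,340). A spare cover lies at (250,337). I choose the brown covered box at (403,228), which is at (321,168) in the side view. I'll check it in a close crop.

Run:
```python
import cv2,numpy as np
a=cv2.imread("pics/side0.png")[132:207,285:360];b=cv2.imread("pics/top0.png")[195:260,370:435]
a=cv2.resize(a,(400,400),interpolation=cv2.INTER_CUBIC);b=cv2.resize(b,(400,400),interpolation=cv2.INTER_CUBIC)
cv2.imwrite("pics/crop.png",np.hstack([a,b]))
```

```text
(no output)
```

View pics/crop.png

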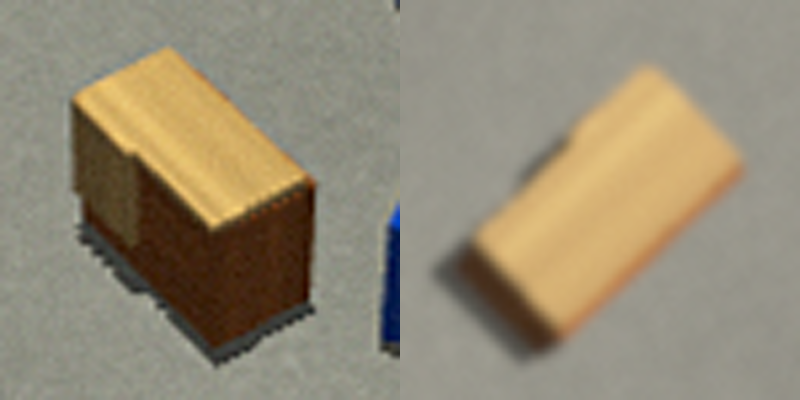

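The crop confirms it: brown box, pale cover, and the tab on the upper-left (+y) long face at the far, right-hand (+x) end. The top plate corners are clear in both views. Next I fit the poses.

```bash
cat > h.py <<'E'
import numpy as np,cv2
from bench import get_calibration,sensors,robot
from scipy.spatial.transform import Rotation as Ro
from scipy.optimize import least_squares
np.set_printoptions(precision=4,suppress=True)
C={n:get_calibration(n) for n in("side","top")}
def proj(n,X):
    c=C[n];p=np.atleast_2d(X)@np.array(c["R"]).T+np.array(c["t"]).ravel();p=p@np.array(c["mtx"]).T;return p[:,:2]/p[:,2:]
def ray(n,uv,z):  # pixel -> world at height z
    c=C[n];R=np.array(c["R"]);t=np.array(c["t"]).ravel();o=-R.T@t;d=R.T@np.linalg.inv(c["mtx"])@[uv[0],uv[1],1.];return o+d*(z-o[2])/d[2]
def tool():
    o=sensors.get_obs();q=o["ee_rot"];return np.array(o["eef_pos"]),Ro.from_quat([q[1],q[2],q[3],q[0]]),o
def toward(pinch,zdir,ydir):
    """shift (tool axes, of TCP) and rotvec deg from now to grasp pose"""
    p,R,o=tool();z=np.array(zdir,float);z/=np.linalg.norm(z);best=None
    for s in(1,-1):
        y=s*np.array(ydir,float);y-=z*(y@z);y/=np.linalg.norm(y)
        T=Ro.from_matrix(np.c_[np.cross(y,z),y,z]);rv=(R.inv()*T).as_rotvec(degrees=True)
        sh=R.inv().apply(np.array(pinch)-z*robot.pinch_z-p)
        print("shift",sh,"turn",rv)
E
python3 - <<'E'
from h import *
print([a for a in dir(robot) if a[0]!='_'],robot.pinch_z)
s=lambda u,v:(285+u*75/400-.4,132+v*75/400-.4); t=lambda u,v:(370+(u-400)*65/400-.4,195+v*65/400-.4)
loc=np.array([[50,27.5,76],[50,-22,76],[-50,-22,76],[-50,27.5,76]])/1e3
S=np.array([s(72,97),s(168,45),s(315,182),s(212,230)]);T=np.array([t(650,65),t(742,165),t(560,345),t(470,245)])
print("side",[ray("side",p,.076)[:2].round(3).tolist() for p in S]);print("top",[ray("top",p,.076)[:2].round(3).tolist() for p in T])
def f(v,w=(1,1)):
    W=loc@Ro.from_euler('z',v[2]).as_matrix().T+[v[0],v[1],0]
    return np.r_[w[0]*(proj("side",W)-S).ravel(),w[1]*(proj("top",W)-T).ravel()]
for w in((1,0),(0,1),(1,1)):
    r=least_squares(f,[.6,-.15,-.8],args=(w,));print("rack",r.x,np.degrees(r.x[2]),r.cost)
# tray rim corners side view
print("tray side",[ray("side",p,.014)[:2].round(3).tolist() for p in((234,288),(352,287),(358,378),(229,381))])
print("tray top",[ray("top",p,.014)[:2].round(3).tolist() for p in((192,188),(268,179),(282,270),(203,280))])
for n,q in(("block",(322,165)),("brush tip",(321,258)),("brush end",(319,333)),("blue",(394,287)),("black",(433,340)),("cov2a",(226,306)),("cov2b",(250,360)),("pot",(425,145))):print(n,ray("top",q,.02)[:2])
E
```

```text
['IKError', 'pinch_z'] 0.1547
side [[0.632, -0.224], [0.596, -0.262], [0.523, -0.187], [0.562, -0.153]]
top [[0.633, -0.223], [0.594, -0.26], [0.521, -0.188], [0.559, -0.152]]
rack [ 0.5764 -0.2084 -0.7951] -45.55522808612147 1.5142542228474332
rack [ 0.5746 -0.2077 -0.7835] -44.893330963376144 2.0618791276426527
rack [ 0.5755 -0.2079 -0.789 ] -45.209029756721144 4.239865232066094
tray side [[0.708, 0.129], [0.472, 0.093], [0.441, 0.288], [0.672, 0.327]]
tray top [[0.678, 0.324], [0.706, 0.131], [0.473, 0.088], [0.444, 0.284]]
block [ 0.7447 -0.0066]
brush tip [ 0.5049 -0.0089]
brush end [ 0.3197 -0.0078]
blue [ 0.4361 -0.1922]
black [ 0.3079 -0.2886]
cov2a [0.381  0.2229]
cov2b [0.2518 0.1588]
pot [ 0.8044 -0.2721]
```

Run:
```python
from h import *
toward([.5956,-.2247,.18],[0,0,-1],[.710,.705,0])
```

```text
shift [ 0.532  -0.3753  0.07  ] turn [  -0.0037    0.0048 -122.1479]
shift [ 0.532  -0.3753  0.07  ] turn [ 0.0041  0.0032 57.8521]
```

```bash
python3 -m creep '[[[0.033,-0.0235,0.004],[0,0,0],-1],[[0.033,-0.0235,0.004],[0,0,0],-1],[[0.033,-0.0235,0.004],[0,0,0],-1],[[0.033,-0.0235,0.004],[0,0,0],-1],[[0.033,-0.0235,0.004],[0,0,0],-1]]' >/dev/null
python3 -m creep '[[[0.033,-0.0235,0.004],[0,0,0],-1],[[0.033,-0.0235,0.004],[0,0,0],-1],[[0.033,-0.0235,0.004],[0,0,0],-1],[[0.033,-0.0235,0.004],[0,0,0],-1],[[0.033,-0.0235,0.004],[0,0,0],-1]]' 
python3 -m creep '[[[0.033,-0.0235,0.004],[0,0,0],-1],[[0.033,-0.0235,0.004],[0,0,0],-1],[[0.033,-0.0235,0.004],[0,0,0],-1],[[0.033,-0.0235,0.004],[0,0,0],-1],[[0.033,-0.0235,0.004],[0,0,0],-1]]' 
python3 -m creep '[[[0,0,0],[0,0,-7],-1],[[0,0,0],[0,0,-7],-1],[[0,0,0],[0,0,-7],-1],[[0,0,0],[0,0,-7],-1],[[0,0,0],[0,0,-7],-1]]'
python3 - <<'E'
from h import *
print(tool()[2]["q"],tool()[2]["eef_pos"])
toward([.5956,-.2247,.18],[0,0,-1],[.710,.705,0])
E
```

```text
t: 1.53
eef_pos: [0.4303, -0.4043, 0.3648]
ee_rot: [0.0, 0.994, 0.11, 0.0]
contact_force: [0.2, -0.5, 0.3]
opening: 0.0854
grip_force: 0.0
t: 1.95
eef_pos: [0.5657, -0.2534, 0.3447]
ee_rot: [0.0, 0.994, 0.11, 0.0]
contact_force: [0.3, -0.3, 0.1]
opening: 0.0855
grip_force: 0.0
t: 2.37
eef_pos: [0.5647, -0.2548, 0.3447]
ee_rot: [0.0, 0.913, 0.407, 0.0]
contact_force: [0.5, -0.6, -0.2]
opening: 0.0851
grip_force: 0.0
[ 0.4546  0.5477 -0.1807  1.8964  0.1443  0.7097 -0.5424] [ 0.5647 -0.2548  0.3447]
shift [0.043  0.0028 0.01  ] turn [  0.0103   0.0135 -86.7736]
shift [0.043  0.0028 0.01  ] turn [ 0.0137 -0.0105 93.2264]
```

```bash
python3 -m creep '[[[0,0,0],[0,0,-7],-1],[[0,0,0],[0,0,-7],-1],[[0,0,0],[0,0,-7],-1],[[0,0,0],[0,0,-7],-1],[[0,0,0],[0,0,-7],-1]]' >/dev/null
python3 -m creep '[[[0,0,0],[0,0,-7],-1],[[0,0,0],[0,0,-7],-1],[[0,0,0],[0,0,-7],-1],[[0,0,0],[0,0,-7],-1],[[0,0,0],[0,0,-7],-1]]' >/dev/null
python3 -m creep '[[[0,0,0],[0,0,-7],-1],[[0,0,0],[0,0,-7],-1],[[0,0,0],[0,0,-2.8],-1],[[0,0,0],[0,0,0],-1]]'
python3 - <<'E'
from h import *
import itertools
o=tool()[2];print(o["q"],o["eef_pos"])
toward([.5956,-.2247,.18],[0,0,-1],[.710,.705,0])
D=[([1.2733,.5992,-.0025,1.5994,.0018,.9429,-.0798],[0,.9939,.1102,0]),([.4546,.5477,-.1807,1.8964,.1443,.7097,-.5424],[0,.913,.407,0]),(o["q"],o["ee_rot"])]
res=[]
for s in itertools.product((1,-1),repeat=7):
    Os=[]
    for q,w in D:
        R=Ro.from_euler('ZYZYZYZ'[:3],[0,0,0])
        for k in range(7): R=R*Ro.from_euler('zyzyzyz'[k],s[k]*q[k])
        Os.append(R.inv()*Ro.from_quat([w[1],w[2],w[3],w[0]]))  # const tool offset
    e=sum((Os[0].inv()*O).magnitude() for O in Os[1:]);res.append((e,s,Os[0].as_euler('ZYX',degrees=True)))
for r in sorted(res,key=lambda r:r[0])[:4]:print(r)
E
```

```text
t: 3.53
eef_pos: [0.5645, -0.2555, 0.3446]
ee_rot: [-0.0, 0.386, 0.922, 0.0]
contact_force: [0.2, -1.2, -0.5]
opening: 0.0859
grip_force: 0.0
[ 0.7339  0.6088 -0.6061  1.8781  0.4708  0.8008  0.6538] [ 0.5645 -0.2555  0.3446]
shift [0.0001 0.0438 0.0099] turn [ 0.0074 -0.0062 -0.2539]
shift [0.0001 0.0438 0.0099] turn [ -0.0097  -0.0116 179.7461]
(0.0005113536957844756, (-1, 1, -1, 1, -1, 1, -1), array([89.9981,  0.0022,  0.0056]))
(0.0007039354253513947, (-1, -1, -1, -1, -1, -1, -1), array([89.9981, -0.0022, -0.0056]))
(1.1889932133992267, (-1, -1, -1, 1, 1, -1, 1), array([ 90.0139,  -0.2552, 176.7267]))
(1.1890575483444992, (-1, 1, -1, -1, 1, 1, 1), array([  90.0139,    0.2552, -176.7267]))
```

```bash
cat >> h.py <<'E'
SG=(-1,1,-1,1,-1,1,-1)
def chain(q):
    R=Ro.identity();L=[R]
    for k in range(7):
        R=R*Ro.from_euler('zyzyzyz'[k],SG[k]*q[k]);L.append(R)
    return L
E
python3 - <<'E'
from h import *
o=tool()[2]
D=[([1.2733,.5992,-.0025,1.5994,.0018,.9429,-.0798],[.1587,-.7074,.4047]),([.4546,.5477,-.1807,1.8964,.1443,.7097,-.5424],[.5647,-.2548,.3447]),(o["q"],o["eef_pos"])]
for cols in ([(0,2),(3,2),(5,2),(7,2)],[(0,2),(3,2),(5,2),(7,2),(3,0),(4,0)],[(0,2),(3,2),(5,2),(7,2),(3,0),(4,0),(6,0)]):
    A=np.vstack([np.c_[tuple(chain(q)[k].as_matrix()[:,a] for k,a in cols)] for q,_ in D]);b=np.hstack([p for _,p in D])
    x,_,rk,sv=np.linalg.lstsq(A,b,rcond=None);print(cols,x,np.abs(A@x-b).max(),sv[-1])
E
```

```text
[(0, 2), (3, 2), (5, 2), (7, 2)] [139.7625   0.791    0.3096 139.8462] 0.043924173296876035 0.00017577453075506434
[(0, 2), (3, 2), (5, 2), (7, 2), (3, 0), (4, 0)] [164.0185   0.8363   0.4234 164.1353  -0.1328  -0.0062] 0.04687373793568955 0.00017218485448973743
[(0, 2), (3, 2), (5, 2), (7, 2), (3, 0), (4, 0), (6, 0)] [221.6057   0.7704   0.5976 221.3689   0.1987   0.0071   0.3756] 0.04429013020338832 0.00015164961857395875
```

Run:
```python
from h import *
z=[-.705*.2588,.710*.2588,-.966]
toward([.5956,-.2247,.15],z,[.710,.705,0])
```

```text
shift [-0.04    0.044   0.0452] turn [ 0.0406 14.9997 -0.2515]
shift [-0.04    0.044   0.0452] turn [ 23.4615  -0.0635 178.2115]
```

```bash
python3 -m creep '[[[-0.02,0.022,0.0226],[0,0,0],-1],[[-0.02,0.022,0.0226],[0,0,0],-1],[[0,0,0],[0,5,-0.25],-1],[[0,0,0],[0,5,0],-1],[[0,0,0],[0,5,0],-1]]' >/dev/null
python3 -m creep '[[[0,0,0],[0,0,0],-1]]'
python3 - <<'E'
from h import *
o=tool()[2];print(o["q"].tolist())
toward([.5956,-.2247,.045],[-.705*.2588,.710*.2588,-.966],[.710,.705,0])
E
```

```text
t: 4.03
eef_pos: [0.6243, -0.2538, 0.2983]
ee_rot: [-0.123, 0.383, 0.914, 0.051]
contact_force: [0.4, -0.3, -0.7]
opening: 0.0855
grip_force: 0.0
[0.7186747995938838, 0.7853160844590621, -0.6568737222460308, 1.6914467404876021, 0.33981886332754496, 1.0400198933999072, 0.7341106091373778]
shift [-0.0266  0.0002  0.1004] turn [ 0.0537 -0.2882 -0.2967]
shift [-0.0266  0.0002  0.1004] turn [ -0.4519  -0.0843 179.7027]
```

```bash
python3 -m creep '[[[-0.0066,0,0.025],[0,0,0],-1],[[-0.0066,0,0.025],[0,0,0],-1],[[-0.0066,0,0.025],[0,0,0],-1],[[-0.0066,0,0.025],[0,0,0],-1],[[0,0,0],[0,0,0],-1]]'
python3 -m creep '[[[0,0,0],[0,0,0],-0.2],[[0,0,0],[0,0,0],0],[[0,0,0],[0,0,0],0.2],[[0,0,0],[0,0,0],0.4],[[0,0,0],[0,0,0],0.6]]' 40
python3 - <<'E'
from h import *
from bench import capture
p,R,o=tool();print(o["q"].tolist(),p+R.apply([0,0,.1547]))
ims=[capture(n) for n in("side","top")]
a=ims[0][100:250,240:440];b=ims[1][170:320,320:520]
cv2.imwrite("pics/g1.png",cv2.resize(np.hstack([a,b]),(800,300),interpolation=cv2.INTER_CUBIC))
E
```

```text
t: 4.45
eef_pos: [0.622, -0.2524, 0.1917]
ee_rot: [-0.122, 0.382, 0.915, 0.049]
contact_force: [-1.1, 0.2, 0.1]
opening: 0.0852
grip_force: 0.0
t: 4.87
eef_pos: [0.6242, -0.2528, 0.1981]
ee_rot: [-0.119, 0.382, 0.915, 0.05]
contact_force: [-0.1, -1.8, 8.4]
opening: 0.0566
grip_force: 44.6
[0.6838466813174848, 0.9000502298119427, -0.5994426504904152, 1.7375047467309943, 0.4202418350774049, 0.8812068979662528, 0.6944908172850162] [ 0.5965 -0.2246  0.0486]
```

View pics/g1.png

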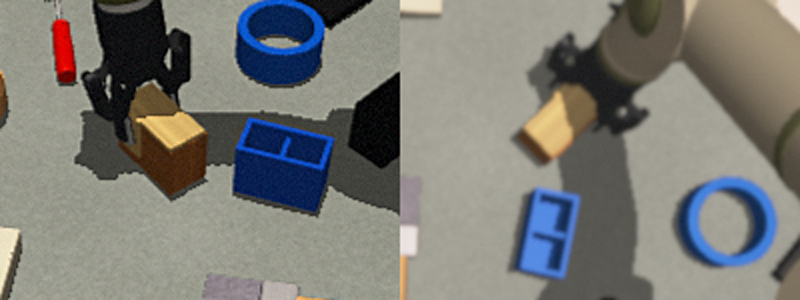

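The gripper is closed on the tab and the far wall (left in the side crop around (150,110)), with an opening of 56.6 mm, which matches 57. Now I raise the grip force and lift.

```bash
python3 -m creep '[[[0,0,0],[0,0,0],0.8],[[0,0,0],[0,0,0],0.8],[[0.0022,0,-0.008],[0,0,0],0.8],[[0.004,0,-0.015],[0,0,0],0.8],[[0.005,0,-0.02],[0,0,0],0.8]]' 80
python3 -m creep '[[[0.005,0,-0.02],[0,0,0],0.8],[[0.005,0,-0.02],[0,0,0],0.8],[[0.005,0,-0.02],[0,0,0],0.8],[[0,0,0],[0,0,0],0.8]]'
python3 - <<'E'
from h import *
from bench import capture
p,R,o=tool();print(o["q"].tolist(),p,p+R.apply([0,0,.1547]),R.as_matrix()[:,2])
ims=[capture(n) for n in("side","top")]
a=ims[0][50:250,240:440];b=ims[1][150:350,320:520]
cv2.imwrite("pics/g2.png",cv2.resize(np.hstack([a,b]),(800,400),interpolation=cv2.INTER_CUBIC))
E
```

```text
t: 5.38
eef_pos: [0.6234, -0.2526, 0.2407]
ee_rot: [-0.121, 0.382, 0.915, 0.05]
contact_force: [0.2, -0.2, -3.7]
opening: 0.0563
grip_force: 85.8
t: 5.72
eef_pos: [0.6257, -0.2532, 0.3077]
ee_rot: [-0.117, 0.382, 0.915, 0.051]
contact_force: [0.8, 0.6, -4.6]
opening: 0.0566
grip_force: 85.9
[0.7198977286755864, 0.7740272994700592, -0.6617623382405184, 1.6868605041754865, 0.3393795967006131, 1.0450662697183657, 0.7366166200849011] [ 0.6257 -0.2532  0.3077] [ 0.5985 -0.225   0.158 ] [-0.1759  0.1823 -0.9674]
```

View pics/g2.png

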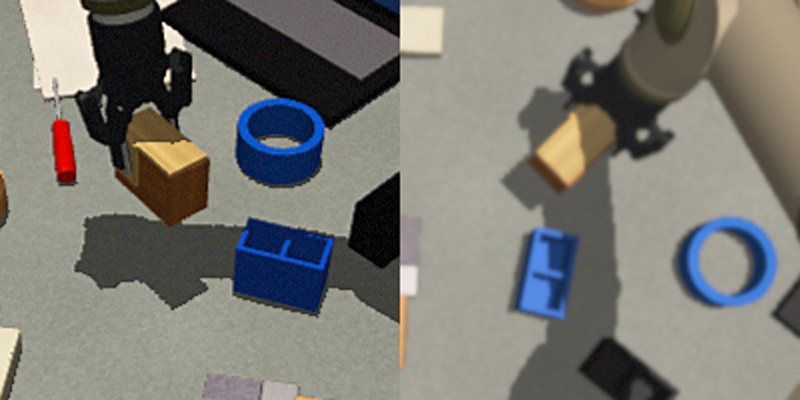

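Both rack and cover are up and the cover stays seated. I'll fit the arm geometry to plan the tilt.

```bash
cat > d.py <<'E'
from h import *
D=[([1.2733,.5992,-.0025,1.5994,.0018,.9429,-.0798],[.1587,-.7074,.4047]),([.4546,.5477,-.1807,1.8964,.1443,.7097,-.5424],[.5647,-.2548,.3447]),
([.7339,.6088,-.6061,1.8781,.4708,.8008,.6538],[.5645,-.2555,.3446]),
([.71867,.78532,-.65687,1.69145,.33982,1.04002,.73411],[.6243,-.2538,.2983]),([.68385,.90005,-.59944,1.73750,.42024,.88121,.69449],[.6242,-.2528,.1981]),
([.7199,.77403,-.66176,1.68686,.33938,1.04507,.73662],[.6257,-.2532,.3077])]
def fit(cols,D=D,lam=1e-4):
    A=np.vstack([np.c_[tuple(chain(q)[k].as_matrix()[:,a] for k,a in cols)] for q,_ in D]);b=np.hstack([p for _,p in D])
    x=np.linalg.solve(A.T@A+lam**2*np.eye(A.shape[1]),A.T@b)
    return x,np.abs(A@x-b).max()
E
python3 - <<'E'
from d import *
Z=[(0,2),(3,2),(5,2),(7,2)]
for ex in ([],[(2,1)],[(4,1)],[(6,1)],[(2,1),(4,1)],[(2,1),(4,1),(6,1)],[(2,1),(4,1),(6,1),(3,0),(4,0)],[(2,1),(4,1),(6,1),(6,0)],[(2,1),(4,1),(6,1),(3,0),(5,0),(6,0)]):
    for lam in(1e-2,1e-3):
        x,e=fit(Z+ex,lam=lam);print(ex,lam,x,round(e,4))
E
```

```text
[] 0.01 [0.2477 0.7584 0.3519 0.2724] 0.051
[] 0.001 [0.2484 0.7587 0.3518 0.2735] 0.051
[(2, 1)] 0.01 [ 0.2548  0.6559  0.4439  0.1375 -0.0536] 0.0065
[(2, 1)] 0.001 [ 0.2553  0.6562  0.4438  0.1384 -0.0536] 0.0065
[(4, 1)] 0.01 [ 0.3119  0.6462  0.4325  0.1799 -0.055 ] 0.0084
[(4, 1)] 0.001 [ 0.3126  0.6465  0.4324  0.1809 -0.055 ] 0.0083
[(6, 1)] 0.01 [ 0.3255  0.6453  0.4227  0.2105 -0.0537] 0.0173
[(6, 1)] 0.001 [ 0.3261  0.6456  0.4226  0.2115 -0.0537] 0.0173
[(2, 1), (4, 1)] 0.01 [ 0.2828  0.6466  0.4425  0.1521 -0.03   -0.0267] 0.0002
[(2, 1), (4, 1)] 0.001 [ 0.2835  0.6469  0.4423  0.153  -0.0299 -0.0268] 0.0002
[(2, 1), (4, 1), (6, 1)] 0.01 [ 0.2831  0.6465  0.4424  0.1523 -0.03   -0.0261 -0.0006] 0.0001
[(2, 1), (4, 1), (6, 1)] 0.001 [ 0.2837  0.6468  0.4423  0.1532 -0.0299 -0.0262 -0.0006] 0.0
[(2, 1), (4, 1), (6, 1), (3, 0), (4, 0)] 0.01 [ 0.2811  0.6436  0.4399  0.1494 -0.0307 -0.0268  0.0007  0.0028 -0.0019] 0.0004
[(2, 1), (4, 1), (6, 1), (3, 0), (4, 0)] 0.001 [ 0.2838  0.647   0.4424  0.1534 -0.0299 -0.0262 -0.0007 -0.0001  0.0001] 0.0
[(2, 1), (4, 1), (6, 1), (6, 0)] 0.01 [ 0.2826  0.6462  0.4416  0.1521 -0.0302 -0.0261 -0.0006 -0.0009] 0.0002
[(2, 1), (4, 1), (6, 1), (6, 0)] 0.001 [ 0.2837  0.6468  0.4424  0.1533 -0.0299 -0.0262 -0.0006  0.0001] 0.0
[(2, 1), (4, 1), (6, 1), (3, 0), (5, 0), (6, 0)] 0.01 [ 0.2816  0.6454  0.4401  0.1499 -0.0303 -0.0272  0.0007  0.0038 -0.0008
  0.0013] 0.0002
[(2, 1), (4, 1), (6, 1), (3, 0), (5, 0), (6, 0)] 0.001 [ 0.2838  0.6468  0.4424  0.1533 -0.0299 -0.0262 -0.0006 -0.0001  0.0001
 -0.    ] 0.0
```

```bash
cat > ik.py <<'E'
from h import *
LO=np.array([-2.57,-.35,-1.29,.11,-1.05,.11,-2.63]);HI=np.array([2.57,1.97,1.29,2.56,4.19,1.86,2.63])
def fk(q):
    L=[r.as_matrix() for r in chain(q)]
    p=.2837*L[0][:,2]+.6468*L[3][:,2]+.4424*L[5][:,2]+.1532*L[7][:,2]-.0299*L[2][:,1]-.0262*L[4][:,1]-.0006*L[6][:,1]
    return p,L[7]@Ro.from_euler('z',90,degrees=True).as_matrix()
def target(pinch,az,el,flip):
    """tool dir azimuth az deg, el deg below horizontal; tool y horizontal"""
    a,e=np.radians([az,el]);z=np.array([np.cos(a)*np.cos(e),np.sin(a)*np.cos(e),-np.sin(e)]);y=flip*np.array([-np.sin(a),np.cos(a),0])
    return np.array(pinch)-.1547*z,np.c_[np.cross(y,z),y,z]
def solve(T,q0,reg=.01):
    def f(q):
        p,R=fk(q);return np.r_[(p-T[0])*10,3*Ro.from_matrix(R.T@T[1]).as_rotvec(),reg*(q-q0)]
    r=least_squares(f,np.clip(q0,LO+.02,HI-.02),bounds=(LO+.01,HI-.01));p,R=fk(r.x)
    return r.x,np.linalg.norm(p-T[0])*1e3,np.degrees(Ro.from_matrix(R.T@T[1]).magnitude())
def many(T,n=12,seed=0):
    g=np.random.default_rng(seed);out=[]
    for _ in range(n):
        q,e,a=solve(T,LO+(HI-LO)*g.random(7),.003)
        if e<4 and a<2: out.append(q)
    return out
E
python3 - <<'E'
from ik import *
q=tool()[2]["q"];p,R=fk(q);print(p,tool()[0])
z=R[:,2];y=R[:,1];print("tool z az/el",np.degrees(np.arctan2(z[1],z[0])),np.degrees(np.arcsin(-z[2])),"y az",np.degrees(np.arctan2(y[1],y[0])))
print("stage1 end options  pinch xy, az")
for P in((.6,-.22,.08),(.72,-.15,.08)):
  for az in(-45,0,-90,45,90):
    for fl in(1,-1):
        s=many(target(P,az,15,fl),8)
        print(P,az,fl,len(s),*(x.round(2).tolist() for x in s[:2]))
E
```

```text
[ 0.6247 -0.2535  0.3035] [ 0.6246 -0.2535  0.3035]
tool z az/el 134.52060578215443 75.12563720485043 y az 44.69326422160077
stage1 end options  pinch xy, az
(0.6, -0.22, 0.08) -45 1 4 [0.14, 1.15, -0.37, 2.46, 2.27, 1.85, -1.68] [0.14, 1.15, -0.37, 2.46, 2.27, 1.85, -1.68]
(0.6, -0.22, 0.08) -45 -1 1 [-0.19, 1.15, 0.1, 2.48, 2.29, 1.55, 1.13]
(0.6, -0.22, 0.08) 0 1 3 [1.21, 1.49, -1.1, 2.46, 3.31, 1.23, -0.28] [1.29, 1.64, -1.28, 2.46, 3.18, 1.18, -0.03]
(0.6, -0.22, 0.08) 0 -1 1 [0.39, 1.18, 0.12, 2.51, 3.62, 1.85, 1.71]
(0.6, -0.22, 0.08) -90 1 4 [0.17, 1.14, -0.59, 1.97, 1.49, 1.85, -1.52] [-0.88, 1.61, 1.23, 2.04, -0.2, 0.36, -0.1]
(0.6, -0.22, 0.08) -90 -1 1 [-0.61, 1.2, 0.61, 2.02, 1.08, 0.79, 1.83]
(0.6, -0.22, 0.08) 45 1 5 [1.36, 1.33, -0.99, 2.01, -1.04, 0.4, -2.0] [1.45, 1.47, -1.2, 2.01, -0.38, 0.25, -2.62]
(0.6, -0.22, 0.08) 45 -1 3 [1.44, 1.46, -1.18, 2.01, -0.46, 0.26, 0.6] [1.48, 1.53, -1.28, 2.01, 0.05, 0.24, 0.1]
(0.6, -0.22, 0.08) 90 1 6 [0.47, 1.17, 0.31, 1.54, -1.04, 1.78, -1.8] [0.83, 1.16, -0.34, 1.51, -0.69, 1.44, -2.14]
(0.6, -0.22, 0.08) 90 -1 3 [0.84, 1.17,
[... 410 characters left out ...]
-0.11, 1.2, 0.48, 2.37, 3.32, 1.74, 1.19]
(0.72, -0.15, 0.08) -90 1 4 [0.04, 1.17, -0.54, 1.66, 1.48, 1.85, -1.28] [-0.85, 1.54, 1.18, 1.72, 0.03, 0.68, -0.29]
(0.72, -0.15, 0.08) -90 -1 1 [-0.62, 1.22, 0.59, 1.71, 0.86, 0.98, 2.14]
(0.72, -0.15, 0.08) 45 1 5 [1.19, 1.44, -1.16, 1.91, -1.04, 0.2, -2.06] [1.23, 1.51, -1.25, 1.9, -0.44, 0.12, -2.62]
(0.72, -0.15, 0.08) 45 -1 3 [1.23, 1.51, -1.26, 1.9, -0.38, 0.12, 0.46] [1.23, 1.51, -1.26, 1.9, -0.38, 0.12, 0.46]
(0.72, -0.15, 0.08) 90 1 6 [0.47, 1.19, 0.03, 1.37, -1.04, 1.63, -2.07] [0.69, 1.22, -0.4, 1.35, -0.75, 1.41, -2.28]
(0.72, -0.15, 0.08) 90 -1 3 [0.68, 1.21, -0.39, 1.35, -0.76, 1.41, 0.87] [0.69, 1.22, -0.39, 1.35, -0.76, 1.41, 0.87]
```

```bash
cat >> ik.py <<'E'
def path(q,wps,n=20):
    """wps: list of (pinch,az,el(>90 past vertical ok),flip). returns q list, worst step, err"""
    qs=[q];worst=0;err=0;prev=wps[0]
    for w in wps[1:]:
        for i in range(1,n+1):
            s=i/n;P=np.array(prev[0])*(1-s)+np.array(w[0])*s
            x,e,a=solve(target(P,prev[1]*(1-s)+w[1]*s,prev[2]*(1-s)+w[2]*s,w[3]),qs[-1],.01)
            worst=max(worst,np.abs(x-qs[-1]).max());err=max(err,e+a);qs.append(x)
        prev=w
    return qs,worst,err
E
python3 - <<'E'
from ik import *
q=tool()[2]["q"];p,R=fk(q);P0=p+.1547*R[:,2]
for az in(-45,-70,-90,-110,-20,0):
  for P in((.6,-.22,.0766),(.7,-.2,.0766),(.65,-.1,.0766)):
    wps=[(P0,-45.4,105,1),((P[0],P[1],.18),az,15,1),(P,az,15,1)]
    qs,w,e=path(q,wps);print(az,P,"worst step",round(w,2),"err",round(e,1),qs[-1].round(2))
E
```

```text
-45 (0.6, -0.22, 0.0766) worst step 0.33 err 0.0 [ 0.07  1.15 -0.26  2.46  2.27  1.79 -1.76]
-45 (0.7, -0.2, 0.0766) worst step 0.3 err 0.0 [-0.01  1.08 -0.18  2.25  2.25  1.54 -1.61]
-45 (0.65, -0.1, 0.0766) worst step 0.29 err 0.0 [-0.25  1.09 -0.17  2.33  2.03  1.56 -1.75]
-70 (0.6, -0.22, 0.0766) worst step 0.26 err 0.0 [-0.26  1.07  0.05  2.23  1.73  1.29 -1.74]
-70 (0.7, -0.2, 0.0766) worst step 0.21 err 0.0 [-0.33  1.08  0.16  2.01  1.64  1.16 -1.52]
-70 (0.65, -0.1, 0.0766) worst step 0.21 err 0.0 [-0.5   1.07  0.12  2.07  1.48  1.2  -1.55]
-90 (0.6, -0.22, 0.0766) worst step 0.2 err 0.0 [-0.39  1.09  0.25  2.01  1.25  1.11 -1.44]
-90 (0.7, -0.2, 0.0766) worst step 0.17 err 0.0 [-0.4   1.13  0.29  1.76  1.15  1.15 -1.21]
-90 (0.65, -0.1, 0.0766) worst step 0.18 err 0.0 [-0.52  1.11  0.23  1.83  1.04  1.23 -1.27]
-110 (0.6, -0.22, 0.0766) worst step 0.18 err 0.0 [-0.35  1.13  0.3   1.77  0.86  1.25 -1.18]
-110 (0.7, -0.2, 0.0766) worst step 0.16 err 0.0 [-0.33  1.18  0.3   1.5   0.81  1.38 -1.02]
-110 (0.65, -0.1, 0.0766) worst step 0.17 err 0.0 [-0.45  1.15  0.25  1.59  0.73  1.43 -1.11]
-20 (0.6, -0.22, 0.0766) worst step 0.41 err 14.0 [ 1.01  1.68 -1.28  2.53  3.14  1.85 -0.16]
-20 (0.7, -0.2, 0.0766) worst step 0.39 err 0.0 [ 0.46  1.16 -0.5   2.36  2.93  1.7  -1.18]
-20 (0.65, -0.1, 0.0766) worst step 0.33 err 0.0 [-0.03  1.17 -0.18  2.51  2.65  1.85 -1.67]
0 (0.6, -0.22, 0.0766) worst step 0.48 err 0.0 [ 1.06  1.34 -0.84  2.47  3.45  1.34 -0.59]
0 (0.7, -0.2, 0.0766) worst step 0.44 err 0.0 [ 0.91  1.27 -0.83  2.31  3.36  1.27 -0.71]
0 (0.65, -0.1, 0.0766) worst step 0.41 err 0.0 [ 0.6   1.27 -0.68  2.49  3.27  1.68 -0.83]
```

```bash
cat >> ik.py <<'E'
def pivot(axis_world,deg,c=(0,0,.1547)):
    R=tool()[1];a=R.inv().apply(axis_world);r=Ro.from_rotvec(np.radians(deg)*a);c=np.array(c)
    print("row: shift",(c-r.apply(c)).round(4),"turn",(deg*a).round(2))
E
python3 - <<'E'
from ik import *
q=tool()[2]["q"];p,R=fk(q);P0=p+.1547*R[:,2]
qs,w,e=path(q,[(P0,-45.4,105,1),(P0,-90,105,1),(P0,-90,15,1)]);print(P0,w,e,qs[20].round(2),qs[-1].round(2),np.max(np.abs(np.diff(qs[20:],axis=0)),axis=0))
pivot([0,0,1],-4.5)
E
```

```text
[ 0.5969 -0.2252  0.154 ] 0.09953908779234233 0.0007478104163491902 [ 0.71  0.7  -0.52  1.79  0.11  0.79  0.21] [-0.51  1.01  0.47  2.05  1.18  0.98 -1.3 ] [0.0857 0.048  0.0717 0.0239 0.0789 0.0413 0.0995]
row: shift [ 0.0001 -0.0031  0.    ] turn [-1.16 -0.    4.35]
```

Smooth and feasible. Yaw −45° about the vertical, then begin the gentle tilt.

```bash
python3 -m creep '[[[0,-0.0031,0],[-1.16,0,4.35],0.8],[[0,-0.0031,0],[-1.16,0,4.35],0.8],[[0,-0.0031,0],[-1.16,0,4.35],0.8],[[0,-0.0031,0],[-1.16,0,4.35],0.8],[[0,-0.0031,0],[-1.16,0,4.35],0.8]]' >/dev/null
python3 -m creep '[[[0,-0.0031,0],[-1.16,0,4.35],0.8],[[0,-0.0031,0],[-1.16,0,4.35],0.8],[[0,-0.0031,0],[-1.16,0,4.35],0.8],[[0,-0.0031,0],[-1.16,0,4.35],0.8],[[0,-0.0031,0],[-1.16,0,4.35],0.8]]'
python3 -m creep '[[[0.0101,0,0.0003],[0,-3.75,0],0.8],[[0.0101,0,0.0003],[0,-3.75,0],0.8],[[0.0101,0,0.0003],[0,-3.75,0],0.8],[[0.0101,0,0.0003],[0,-3.75,0],0.8],[[0.0101,0,0.0003],[0,-3.75,0],0.8]]' > /dev/null
python3 -m creep '[[[0.0101,0,0.0003],[0,-3.75,0],0.8],[[0.0101,0,0.0003],[0,-3.75,0],0.8],[[0.0101,0,0.0003],[0,-3.75,0],0.8],[[0.0101,0,0.0003],[0,-3.75,0],0.8],[[0,0,0],[0,0,0],0.8]]'
cat >> ik.py <<'E'
def rep():
    p,R,o=tool();z=R.as_matrix()[:,2];y=R.as_matrix()[:,1]
    print("pinch",p+.1547*z,"az/el",np.degrees(np.arctan2(z[1],z[0])).round(1),np.degrees(np.arcsin(-z[2])).round(1),"y az/el",np.degrees(np.arctan2(y[1],y[0])).round(1),np.degrees(np.arcsin(y[2])).round(1),"q",o["q"].round(2))
E
python3 -c "from ik import *;rep()"
```

```text
t: 6.65
eef_pos: [0.5963, -0.2661, 0.3007]
ee_rot: [-0.093, 0.705, 0.698, 0.092]
contact_force: [-0.9, 1.2, -4.8]
opening: 0.0564
grip_force: 86.1
t: 7.48
eef_pos: [0.5977, -0.1717, 0.2977]
ee_rot: [0.114, 0.697, 0.698, -0.117]
contact_force: [0.0, 2.0, -4.7]
opening: 0.0563
grip_force: 86.3
pinch [ 0.5972 -0.2215  0.1512] az/el -90.6 71.2 y az/el 0.0 -0.2 q [ 0.12  0.61 -0.02  1.96  0.6   0.63 -0.4 ]
```

```bash
python3 -m creep '[[[0.0101,0,0.0003],[0,-3.75,0],0.8],[[0.0101,0,0.0003],[0,-3.75,0],0.8],[[0.0101,0,0.0003],[0,-3.75,0],0.8],[[0.0101,0,0.0003],[0,-3.75,0],0.8],[[0.0101,0,0.0003],[0,-3.75,0],0.8]]' > /dev/null
python3 -m creep '[[[0.0101,0,0.0003],[0,-3.75,0],0.8],[[0.0101,0,0.0003],[0,-3.75,0],0.8],[[0.0101,0,0.0003],[0,-3.75,0],0.8],[[0.0101,0,0.0003],[0,-3.75,0],0.8],[[0.0101,0,0.0003],[0,-3.75,0],0.8]]' > /dev/null
python3 -m creep '[[[0.0101,0,0.0003],[0,-3.75,0],0.8],[[0.0101,0,0.0003],[0,-3.75,0],0.8],[[0.0101,0,0.0003],[0,-3.75,0],0.8],[[0.0101,0,0.0003],[0,-3.75,0],0.8],[[0.0101,0,0.0003],[0,-3.75,0],0.8]]' > /dev/null
python3 -m creep '[[[0,0,0],[0,0,0],0.8],[[0,0,0],[0,0,0],0.8]]'
python3 - <<'E'
from ik import *
from bench import capture
rep()
ims=[capture(n) for n in("side","top")]
a=ims[0][50:250,240:440];b=ims[1][130:330,300:500]
cv2.imwrite("pics/g3.png",cv2.resize(np.hstack([a,b]),(800,400),interpolation=cv2.INTER_CUBIC))
E
```

```text
t: 8.9
eef_pos: [0.598, -0.0766, 0.1917]
ee_rot: [0.427, 0.562, 0.561, -0.432]
contact_force: [-0.3, -0.1, -4.2]
opening: 0.0561
grip_force: 86.6
pinch [ 0.5969 -0.2259  0.1512] az/el -90.4 15.2 y az/el -0.3 -0.3 q [-0.53  1.02  0.5   2.05  1.15  0.95 -1.27]
```

View pics/g3.png

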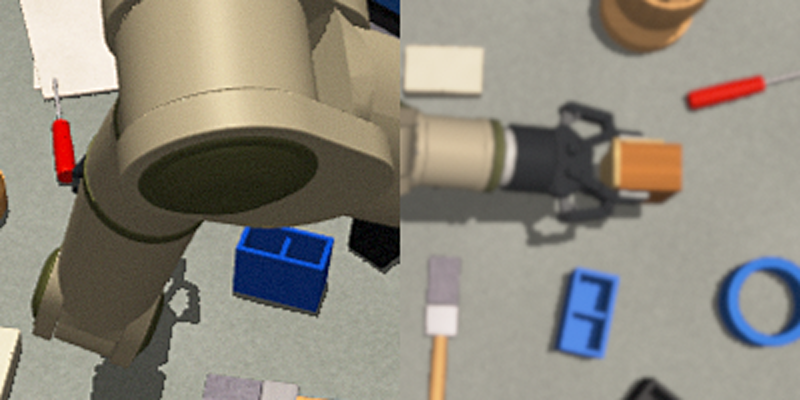

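In the top crop the rack hangs with its +x end up at about (645,165), and the cover faces the gripper. Lower it to the bench.

```bash
python3 -m creep '[[[0.0135,0,0.0037],[0,0,0],0.8],[[0.0135,0,0.0037],[0,0,0],0.8],[[0.0135,0,0.0037],[0,0,0],0.8],[[0.0135,0,0.0037],[0,0,0],0.8],[[0.01,0,0.0026],[0,0,0],0.8]]' 
python3 -m creep '[[[0.003,0,0.0008],[0,0,0],0.8],[[0.002,0,0.0005],[0,0,0],0.8],[[0,0,0],[0,0,0],0.8]]'
python3 -c "from ik import *;rep()"
```

```text
t: 9.42
eef_pos: [0.5979, -0.0767, 0.1249]
ee_rot: [0.428, 0.562, 0.56, -0.432]
contact_force: [0.9, -0.3, -4.9]
opening: 0.0565
grip_force: 86.7
t: 9.67
eef_pos: [0.598, -0.0768, 0.1217]
ee_rot: [0.429, 0.562, 0.56, -0.432]
contact_force: [0.8, 0.5, -5.1]
opening: 0.0563
grip_force: 86.7
pinch [ 0.5971 -0.2263  0.0818] az/el -90.3 14.9 y az/el -0.3 -0.1 q [-0.52  1.14  0.48  2.02  1.16  0.91 -1.38]
```

```bash
python3 -m creep '[[[0.003,0,0.0008],[0,0,0],0.8],[[0.002,0,0.0005],[0,0,0],0.8],[[0,0,0],[0,0,0],0.8]]'
python3 -m creep '[[[0.001,0,0.0003],[0,0,0],0.8],[[0,0,0],[0,0,0],0.8]]'
python3 -m creep '[[[0.001,0,0.0003],[0,0,0],0.8],[[0,0,0],[0,0,0],0.8]]'
python3 -c "from ik import *;rep()"
```

```text
t: 9.92
eef_pos: [0.5982, -0.0766, 0.117]
ee_rot: [0.429, 0.562, 0.56, -0.432]
contact_force: [-0.4, -0.2, -4.7]
opening: 0.0561
grip_force: 86.7
t: 10.08
eef_pos: [0.5981, -0.0767, 0.1161]
ee_rot: [0.429, 0.562, 0.56, -0.432]
contact_force: [-0.2, -0.4, -3.7]
opening: 0.0561
grip_force: 86.7
t: 10.25
eef_pos: [0.5981, -0.0768, 0.1149]
ee_rot: [0.429, 0.562, 0.56, -0.432]
contact_force: [0.4, 0.8, -3.9]
opening: 0.0559
grip_force: 86.7
pinch [ 0.5972 -0.2262  0.0749] az/el -90.3 15.0 y az/el -0.3 -0.0 q [-0.52  1.16  0.48  2.02  1.16  0.91 -1.39]
```

```bash
python3 -m creep '[[[0.001,0,0.0003],[0,0,0],0.8],[[0,0,0],[0,0,0],0.8]]'|grep -E "eef|cont"
python3 -m creep '[[[0.001,0,0.0003],[0,0,0],0.8],[[0,0,0],[0,0,0],0.8]]'|grep -E "eef|cont"
python3 -m creep '[[[0.001,0,0.0003],[0,0,0],0.8],[[0,0,0],[0,0,0],0.8]]'|grep -E "eef|cont"
python3 -c "from ik import *;rep()"
```

```text
eef_pos: [0.5981, -0.0769, 0.1144]
contact_force: [-0.6, 1.5, 0.1]
eef_pos: [0.5981, -0.077, 0.114]
contact_force: [-0.6, 5.6, 6.9]
eef_pos: [0.5981, -0.0771, 0.1137]
contact_force: [-1.3, 8.7, 10.7]
pinch [ 0.5972 -0.2268  0.0745] az/el -90.3 14.7 y az/el -0.4 0.1 q [-0.52  1.16  0.48  2.02  1.16  0.91 -1.39]
```

```bash
python3 -m creep '[[[-0.0015,0,-0.0004],[0,0,0],0.8],[[0,0,0],[0,0,0],0.8]]' 30|grep -E "eef|cont|grip"
python3 -m creep '[[[0,0,0],[0,0,0],0.2],[[0,0,0],[0,0,0],0.1],[[0,0,0],[0,0,0],0],[[0,0,0],[0,0,0],-0.1],[[0,0,0],[0,0,0],-0.2]]' 20
python3 -m creep '[[[0,0,0],[0,0,0],-0.4],[[0,0,0],[0,0,0],-0.6],[[0,0,0],[0,0,0],-0.8],[[0,0,0],[0,0,0],-1],[[0,0,0],[0,0,0],-1]]'
python3 - <<'E'
from ik import *
from bench import capture
rep()
ims=[capture(n) for n in("side","top")]
b=ims[1][180:280,350:470]
cv2.imwrite("pics/g4.png",cv2.resize(b,(600,500),interpolation=cv2.INTER_CUBIC))
E
```

```text
eef_pos: [0.5981, -0.0772, 0.1143]
contact_force: [-0.4, 3.5, 4.7]
grip_force: 87.1
t: 11.33
eef_pos: [0.5981, -0.0771, 0.1142]
ee_rot: [0.43, 0.562, 0.559, -0.432]
contact_force: [-0.6, 5.4, 5.8]
opening: 0.056
grip_force: 87.2
t: 11.75
eef_pos: [0.598, -0.077, 0.1132]
ee_rot: [0.429, 0.562, 0.56, -0.432]
contact_force: [-0.2, 0.3, 0.1]
opening: 0.0855
grip_force: 0.0
pinch [ 0.5971 -0.2265  0.0732] az/el -90.3 15.0 y az/el -0.3 -0.1 q [-0.52  1.16  0.48  2.02  1.16  0.91 -1.39]
```

View pics/g4.png

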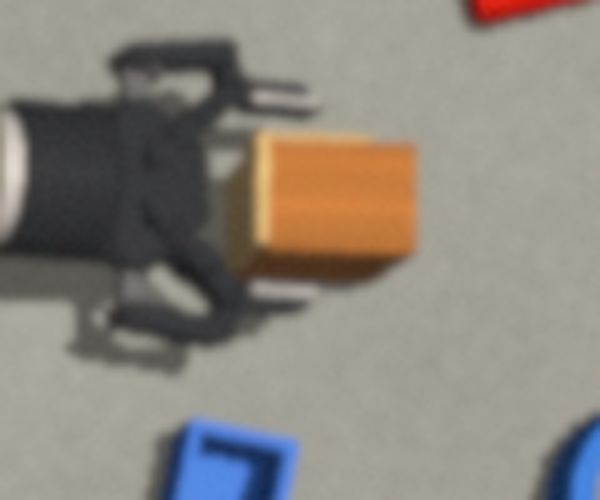

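The rack stands on its −x end, at (340,200) in the crop. The cover is flush at its left, the tab is on the upper (+x world) side, and the fingers are open. I'll plan the retreat, the second grasp and the transfer to the tray.

Run:
```python
from ik import *
q=tool()[2]["q"];p,R=fk(q);P0=p+.1547*R[:,2]
G=(.5972,-.243,.077)
for azT in(-90,-60,-120):
  for el2 in(20,25):
    w=[(P0,-90.3,15,1),(P0+[0,.1,.027],-90.3,15,1),(P0+[0,.1,.18],-90.3,15,1),((G[0],G[1],.25),-90.3,90+el2,1),(G,-90.3,90+el2,1),((G[0],G[1],.22),-90.3,90+el2,1),((.573,.23,.2),azT,90+el2,1),((.573,.23,.2),azT,el2,1),((.573,.23,.05),azT,el2,1)]
    qs,wo,e=path(q,w,15);d=np.abs(np.diff(qs,axis=0)).max(1).reshape(-1,15).max(1)
    print(azT,el2,round(e,2),d.round(2),qs[75].round(2),qs[-1].round(2))
pivot([1,0,0],1)
```

```text
-90 20 0.0 [0.01 0.02 0.14 0.02 0.02 0.06 0.13 0.01] [ 0.63  0.62 -0.29  1.71 -0.19  0.97  0.49] [-1.01  1.18  0.36  1.59  0.49  1.37 -1.06]
-90 25 0.0 [0.01 0.02 0.15 0.02 0.02 0.06 0.13 0.01] [ 0.68  0.65 -0.32  1.69 -0.24  1.02  0.54] [-1.01  1.14  0.37  1.62  0.46  1.29 -1.04]
-60 20 0.0 [0.01 0.02 0.14 0.02 0.02 0.05 0.11 0.02] [ 0.63  0.62 -0.29  1.71 -0.19  0.97  0.49] [-1.16  1.12  0.36  1.92  0.94  1.01 -1.27]
-60 25 0.0 [0.01 0.02 0.15 0.02 0.02 0.05 0.11 0.02] [ 0.68  0.65 -0.32  1.69 -0.24  1.02  0.54] [-1.15  1.08  0.36  1.94  0.92  0.94 -1.23]
-120 20 0.0 [0.01 0.02 0.14 0.02 0.02 0.09 0.15 0.01] [ 0.63  0.62 -0.29  1.71 -0.19  0.97  0.49] [-0.84  1.25  0.39  1.33  0.16  1.71 -1.08]
-120 25 0.0 [0.01 0.02 0.15 0.02 0.02 0.09 0.2  0.01] [ 0.68  0.65 -0.32  1.69 -0.24  1.02  0.54] [-0.87  1.22  0.43  1.37  0.11  1.62 -1.05]
row: shift [-0.0027  0.      0.    ] turn [ 0.    1.   -0.01]
```

```bash
python3 -m creep '[[[0,0,-0.02],[0,0,0],-1],[[0,0,-0.04],[0,0,0],-1],[[0,0,-0.04],[0,0,0],-1],[[-0.036,0,-0.0098],[0,0,0],-1],[[-0.036,0,-0.0098],[0,0,0],-1]]'|grep cont
python3 -m creep '[[[-0.036,0,-0.0098],[0,0,0],-1],[[-0.036,0,-0.0098],[0,0,0],-1],[[-0.0183,0,0.0011],[0,6.8,0],-1],[[-0.0183,0,0.0011],[0,6.8,0],-1],[[-0.0183,0,0.0011],[0,6.8,0],-1]]'|grep cont
python3 -m creep '[[[-0.0183,0,0.0011],[0,6.8,0],-1],[[-0.0183,0,0.0011],[0,6.8,0],-1],[[-0.0183,0,0.0011],[0,6.8,0],-1],[[-0.0183,0,0.0011],[0,6.8,0],-1],[[-0.0183,0,0.0011],[0,6.8,0],-1]]'|grep cont
python3 -m creep '[[[-0.0183,0,0.0011],[0,6.8,0],-1],[[-0.0183,0,0.0011],[0,6.8,0],-1],[[-0.0183,0,0.0011],[0,6.8,0],-1],[[-0.0183,0,0.0011],[0,6.8,0],-1],[[-0.0183,0,0.0011],[0,6.8,0],-1]]'|grep cont
python3 -m creep '[[[0,0,0],[0,0,0],-1],[[0,0,0],[0,0,0],-1]]'
python3 - <<'E'
from ik import *
from bench import capture,nets
rep()
a=np.radians(20)
toward([.5972,-.243,.2],[0,np.sin(a),-np.cos(a)],[1,-.005,0])
ims=[capture(n) for n in("side","top")]
a=ims[0][90:240,240:440];b=ims[1][170:320,320:520]
cv2.imwrite("pics/g5.png",cv2.resize(np.hstack([a,b]),(800,300),interpolation=cv2.INTER_CUBIC))
E
```

```text
contact_force: [0.6, -0.3, 0.5]
contact_force: [-0.2, -0.4, -0.8]
contact_force: [-0.4, 0.6, -1.3]
contact_force: [0.6, -0.0, -0.7]
t: 13.68
eef_pos: [0.5967, -0.1686, 0.3979]
ee_rot: [-0.083, 0.707, 0.698, 0.082]
contact_force: [-0.5, 0.7, -0.4]
opening: 0.0851
grip_force: 0.0
pinch [ 0.5968 -0.1329  0.2474] az/el 89.9 76.7 y az/el -0.7 -0.1 q [ 0.4   0.51 -0.24  1.83 -0.15  0.87  0.27]
shift [-0.136   0.0022  0.0217] turn [ 0.0738  6.662  -0.435 ]
shift [-0.136   0.0022  0.0217] turn [ 10.4335  -0.1156 179.2619]
```

View pics/g5.png

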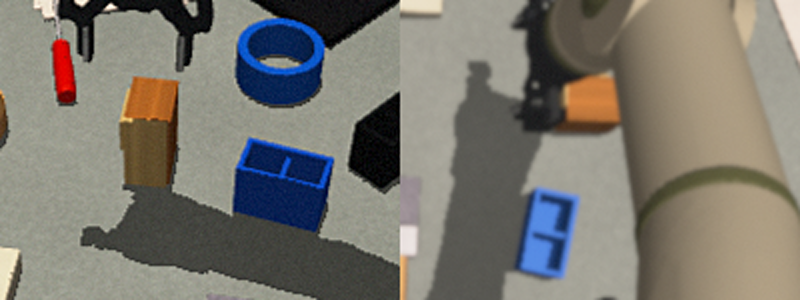

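Run:
```python
from ik import *
for u,v in((135,78),(178,82),(172,124),(122,120)):print(ray("side",(240+u/2,90+v/2),.1)[:2])
for u,v in((135,186),(172,186)):print("base",ray("side",(240+u/2-5,90+v/2),0)[:2])
```

```text
[ 0.6173 -0.2705]
[ 0.5672 -0.2707]
[ 0.565  -0.2003]
[ 0.6212 -0.1987]
base [ 0.6185 -0.193 ]
base [ 0.5752 -0.1992]
```

The side crop shows the rack standing with corners consistent with my estimate (underside y≈−0.272, cover face −0.199). I move over it.

```bash
python3 -m creep '[[[-0.034,0.0005,0.0054],[0,0,0],-1],[[-0.034,0.0005,0.0054],[0,0,0],-1],[[-0.034,0.0005,0.0054],[0,0,0],-1],[[-0.034,0.0005,0.0054],[0,0,0],-1],[[0,0,0],[0,6.7,-0.4],-1]]'|grep cont
python3 -m creep '[[[0,0,0],[0,0,0],-1],[[0,0,0],[0,0,0],-1]]'|grep cont
python3 - <<'E'
from ik import *
rep()
a=np.radians(20)
toward([.5965,-.243,.08],[0,np.sin(a),-np.cos(a)],[1,-.005,0])
E
```

```text
contact_force: [-0.4, 0.3, -0.5]
contact_force: [0.1, 1.0, -0.3]
pinch [ 0.5995 -0.2377  0.2005] az/el 90.1 70.0 y az/el 0.2 0.0 q [ 0.61  0.64 -0.28  1.73 -0.2   0.93  0.51]
shift [-0.0462 -0.0032  0.1114] turn [-0.0313  0.0111  0.4261]
shift [-0.0462 -0.0032  0.1114] turn [  -0.0173   -0.0491 -179.5739]
```

```bash
python3 -m creep '[[[-0.0092,-0.0006,0.0223],[0,0,0.4],-1],[[-0.0092,-0.0006,0.0223],[0,0,0],-1],[[-0.0092,-0.0006,0.0223],[0,0,0],-1],[[-0.0092,-0.0006,0.0223],[0,0,0],-1],[[-0.0092,-0.0006,0.022],[0,0,0],-1]]'|grep cont
python3 -m creep '[[[0,0,0],[0,0,0],-0.8],[[0,0,0],[0,0,0],-0.6],[[0,0,0],[0,0,0],-0.4],[[0,0,0],[0,0,0],-0.2],[[0,0,0],[0,0,0],0]]' 25
python3 -m creep '[[[0,0,0],[0,0,0],0.2],[[0,0,0],[0,0,0],0.4],[[0,0,0],[0,0,0],0.6],[[0,0,0],[0,0,0],0.8]]' 40
python3 -c "from ik import *;rep()"
```

```text
contact_force: [1.1, -0.5, -0.3]
t: 15.2
eef_pos: [0.5968, -0.2962, 0.228]
ee_rot: [-0.122, 0.698, 0.695, 0.124]
contact_force: [-0.1, 1.8, 5.2]
opening: 0.0564
grip_force: 28.2
t: 15.53
eef_pos: [0.5967, -0.2964, 0.228]
ee_rot: [-0.123, 0.698, 0.695, 0.124]
contact_force: [-0.1, 2.3, 6.4]
opening: 0.0565
grip_force: 41.5
pinch [ 0.5972 -0.2433  0.0827] az/el 89.5 69.9 y az/el -0.3 0.1 q [ 0.62  0.79 -0.28  1.79 -0.19  0.73  0.55]
```

```bash
python3 -m creep '[[[0,0,0],[0,0,0],0.9],[[0,0,0],[0,0,0],0.9],[[0.0034,0,-0.0094],[0,0,0],0.9],[[0.0068,0,-0.0188],[0,0,0],0.9],[[0.0085,0,-0.0235],[0,0,0],0.9]]' 90
python3 -m creep '[[[0.0085,0,-0.0235],[0,0,0],0.9],[[0.0085,0,-0.0235],[0,0,0],0.9],[[0.0068,0,-0.0188],[0,0,0],0.9],[[0.01,0,0.0036],[0,0,0],0.9],[[0.02,-0.001,0.0073],[0,0,0],0.9]]'
python3 -m creep '[[[0.03,-0.0013,0.0109],[0,0,0],0.9],[[0.033,-0.0014,0.012],[0,0,0],0.9],[[0.033,-0.0014,0.012],[0,0,0],0.9],[[0.033,-0.0014,0.012],[0,0,0],0.9],[[0.033,-0.0014,0.012],[0,0,0],0.9]]'|grep cont
python3 -m creep '[[[0.033,-0.0014,0.012],[0,0,0],0.9],[[0.033,-0.0014,0.012],[0,0,0],0.9],[[0.033,-0.0014,0.012],[0,0,0],0.9],[[0.033,-0.0014,0.012],[0,0,0],0.9],[[0.033,-0.0014,0.012],[0,0,0],0.9]]'|grep cont
python3 -m creep '[[[0.033,-0.0014,0.012],[0,0,0],0.9],[[0.03,-0.0013,0.0109],[0,0,0],0.9],[[0.02,-0.001,0.0073],[0,0,0],0.9],[[0.012,0,0.0044],[0,0,0],0.9],[[0,0,0],[0,0,0],0.9]]'|grep -E "cont|op"
python3 -c "from ik import *;rep()"
```

```text
t: 15.95
eef_pos: [0.5952, -0.2976, 0.2807]
ee_rot: [-0.124, 0.699, 0.694, 0.122]
contact_force: [0.2, -0.5, -4.0]
opening: 0.0558
grip_force: 96.6
t: 16.37
eef_pos: [0.5948, -0.2681, 0.3522]
ee_rot: [-0.121, 0.7, 0.693, 0.123]
contact_force: [0.2, 0.1, -6.4]
opening: 0.0559
grip_force: 96.6
contact_force: [1.2, 0.5, -4.5]
contact_force: [1.2, 0.5, -4.5]
contact_force: [-0.1, 0.5, -4.8]
opening: 0.0555
pinch [0.5785 0.2402 0.2062] az/el 90.3 69.9 y az/el -0.0 -0.1 q [-0.1   0.54 -0.32  1.95 -0.31  0.57 -0.12]
```

Run:
```python
from ik import *
q=tool()[2]["q"];p,R=fk(q);P0=p+.1547*R[:,2]
qs,wo,e=path(q,[(P0,-89.7,110,1),(P0,-89.7,20,1),((.577,.241,.05),-89.7,20,1)],24);qs=np.array(qs);print(e,np.abs(np.diff(qs,axis=0)).max(0),qs[::6].round(2))
```

```text
0.0005043871506065763 [0.0791 0.0314 0.0691 0.0168 0.0648 0.0447 0.0732] [[-0.1   0.54 -0.32  1.95 -0.31  0.57 -0.12]
 [-0.51  0.54  0.02  1.86  0.04  0.76 -0.53]
 [-0.78  0.64  0.2   1.77  0.28  1.02 -0.78]
 [-0.94  0.79  0.31  1.67  0.43  1.28 -0.9 ]
 [-1.04  0.98  0.4   1.59  0.54  1.52 -0.94]
 [-1.03  1.03  0.39  1.6   0.52  1.48 -0.97]
 [-1.03  1.08  0.38  1.59  0.51  1.44 -1.  ]
 [-1.02  1.13  0.37  1.58  0.5   1.41 -1.03]
 [-1.02  1.18  0.36  1.57  0.49  1.38 -1.05]]
```

```bash
python3 -m creep '[[[0.0054,0,0.0001],[0,-2,0],0.9],[[0.0101,0,0.0003],[0,-3.75,0],0.9],[[0.0101,0,0.0003],[0,-3.75,0],0.9],[[0.0101,0,0.0003],[0,-3.75,0],0.9],[[0.0101,0,0.0003],[0,-3.75,0],0.9]]' > /dev/null
python3 -m creep '[[[0.0101,0,0.0003],[0,-3.75,0],0.9],[[0.0101,0,0.0003],[0,-3.75,0],0.9],[[0.0101,0,0.0003],[0,-3.75,0],0.9],[[0.0101,0,0.0003],[0,-3.75,0],0.9],[[0.0101,0,0.0003],[0,-3.75,0],0.9]]' > /dev/null
python3 -m creep '[[[0.0101,0,0.0003],[0,-3.75,0],0.9],[[0.0101,0,0.0003],[0,-3.75,0],0.9],[[0.0101,0,0.0003],[0,-3.75,0],0.9],[[0.0101,0,0.0003],[0,-3.75,0],0.9],[[0.0101,0,0.0003],[0,-3.75,0],0.9]]' > /dev/null
python3 -m creep '[[[0.0101,0,0.0003],[0,-3.75,0],0.9],[[0.0101,0,0.0003],[0,-3.75,0],0.9],[[0.0101,0,0.0003],[0,-3.75,0],0.9],[[0.0101,0,0.0003],[0,-3.75,0],0.9],[[0.0101,0,0.0003],[0,-3.75,0],0.9]]' > /dev/null
python3 -m creep '[[[0.0101,0,0.0003],[0,-3.75,0],0.9],[[0.0101,0,0.0003],[0,-3.75,0],0.9],[[0.0101,0,0.0003],[0,-3.75,0],0.9],[[0.0054,0,0.0001],[0,-2,0],0.9],[[0,0,0],[0,0,0],0.9]]'
python3 -m creep '[[[0,0,0],[0,0,0],0.9]]'|grep cont
python3 - <<'E'
from ik import *
from bench import capture
rep()
ims=[capture(n) for n in("side","top")]
a=ims[0][200:400,220:420];b=ims[1][140:340,170:370]
cv2.imwrite("pics/g6.png",cv2.resize(np.hstack([a,b]),(800,400),interpolation=cv2.INTER_CUBIC))
E
```

```text
t: 19.7
eef_pos: [0.5807, 0.3786, 0.2665]
ee_rot: [0.386, 0.592, 0.591, -0.39]
contact_force: [-0.5, 0.9, -4.5]
opening: 0.0558
grip_force: 96.8
contact_force: [-0.1, -1.1, -3.8]
pinch [0.5803 0.2361 0.2064] az/el -90.4 23.7 y az/el -0.3 -0.1 q [-1.02  0.95  0.4   1.6   0.51  1.48 -0.93]
```

View pics/g6.png

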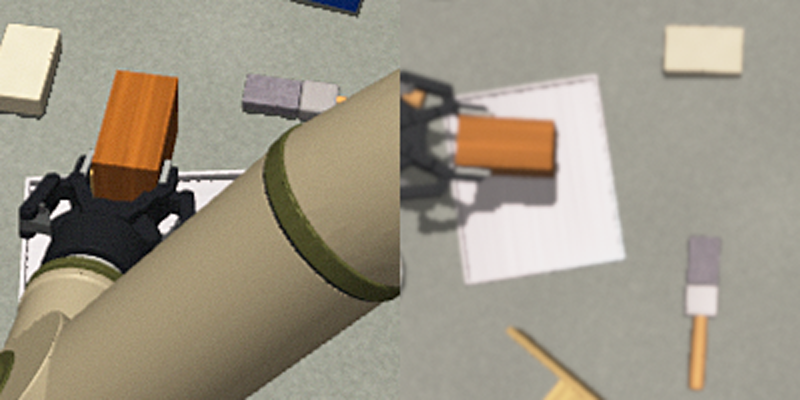

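The rack is upside down over the tray with the underside up. In the top crop it is at (505,145), which is partly parallax from height. Finish the last 3.8° and lower.

```bash
python3 -m creep '[[[0.0103,0,0.0003],[0,-3.8,0],0.9],[[0.0188,0,0.0068],[0,0,0],0.9],[[0.0188,0,0.0068],[0,0,0],0.9],[[0.0188,0,0.0068],[0,0,0],0.9],[[0.0188,0,0.0068],[0,0,0],0.9]]' > /dev/null
python3 -m creep '[[[0.0188,0,0.0068],[0,0,0],0.9],[[0.0188,0,0.0068],[0,0,0],0.9],[[0.0094,0,0.0034],[0,0,0],0.9],[[0,0,0],[0,0,0],0.9]]'
python3 -c "from ik import *;rep()"
```

```text
t: 20.63
eef_pos: [0.5807, 0.3814, 0.1281]
ee_rot: [0.405, 0.58, 0.577, -0.409]
contact_force: [-0.4, 0.5, -3.6]
opening: 0.0556
grip_force: 96.9
pinch [0.5797 0.2359 0.0757] az/el -90.4 19.8 y az/el -0.3 -0.2 q [-1.01  1.15  0.37  1.57  0.49  1.41 -1.03]
```

```bash
python3 -m creep '[[[0.0094,0,0.0034],[0,0,0],0.9],[[0.0075,0,0.0027],[0,0,0],0.9],[[0.003,0,0.001],[0,0,0],0.9],[[0,0,0],[0,0,0],0.9]]'|grep -E "eef|cont"
for i in 1; do python3 -m creep '[[[0.0014,0,0.0005],[0,0,0],0.9],[[0,0,0],[0,0,0],0.9]]'|grep -E "eef|cont"; done
python3 -m creep '[[[0.0014,0,0.0005],[0,0,0],0.9],[[0,0,0],[0,0,0],0.9]]'|grep -E "eef|cont"
python3 -c "from ik import *;rep()"
```

```text
eef_pos: [0.5808, 0.382, 0.108]
contact_force: [0.3, 0.0, -4.2]
eef_pos: [0.581, 0.382, 0.1073]
contact_force: [-0.9, 0.4, -4.6]
eef_pos: [0.5809, 0.382, 0.1056]
contact_force: [-0.0, 0.3, -5.3]
pinch [0.5801 0.2365 0.0532] az/el -90.3 19.8 y az/el -0.3 -0.1 q [-1.01  1.18  0.37  1.56  0.48  1.39 -1.04]
```

```bash
python3 -m creep '[[[0.0014,0,0.0005],[0,0,0],0.9],[[0,0,0],[0,0,0],0.9]]'|grep -E "eef|cont"
python3 -m creep '[[[0.0014,0,0.0005],[0,0,0],0.9],[[0,0,0],[0,0,0],0.9]]'|grep -E "eef|cont"
python3 -m creep '[[[0.001,0,0.0003],[0,0,0],0.9],[[0,0,0],[0,0,0],0.9]]'|grep -E "eef|cont"
python3 -c "from ik import *;rep()"
```

```text
eef_pos: [0.5808, 0.382, 0.1039]
contact_force: [0.1, 0.5, -4.8]
eef_pos: [0.5808, 0.382, 0.1023]
contact_force: [0.6, -0.2, -3.9]
eef_pos: [0.5808, 0.3821, 0.1013]
contact_force: [0.6, -0.7, -4.1]
pinch [0.58   0.2365 0.0489] az/el -90.3 19.8 y az/el -0.3 -0.1 q [-1.01  1.19  0.37  1.56  0.48  1.39 -1.04]
```

```bash
python3 -m creep '[[[0.001,0,0.0003],[0,0,0],0.9],[[0,0,0],[0,0,0],0.9]]'|grep -E "eef|cont"
python3 -m creep '[[[0.001,0,0.0003],[0,0,0],0.9],[[0,0,0],[0,0,0],0.9]]'|grep -E "eef|cont"
python3 -m creep '[[[0.001,0,0.0003],[0,0,0],0.9],[[0,0,0],[0,0,0],0.9]]'|grep -E "eef|cont"
python3 -c "from ik import *;rep()"
```

```text
eef_pos: [0.581, 0.382, 0.1009]
contact_force: [-0.8, 0.5, -0.5]
eef_pos: [0.5811, 0.3821, 0.1006]
contact_force: [-1.2, 2.7, 6.2]
eef_pos: [0.5811, 0.3821, 0.1003]
contact_force: [-2.0, 3.1, 10.2]
pinch [0.5802 0.2363 0.0485] az/el -90.3 19.6 y az/el -0.3 -0.0 q [-1.01  1.19  0.37  1.56  0.48  1.39 -1.05]
```

```bash
python3 -m creep '[[[-0.0014,0,-0.0005],[0,0,0],0.8],[[0,0,0],[0,0,0],0.2],[[0,0,0],[0,0,0],0.1],[[0,0,0],[0,0,0],0],[[0,0,0],[0,0,0],-0.1]]' 20|grep -E "cont|op"
python3 -m creep '[[[0,0,0],[0,0,0],-0.4],[[0,0,0],[0,0,0],-0.6],[[0,0,0],[0,0,0],-0.8],[[0,0,0],[0,0,0],-1],[[0,0,0],[0,0,0],-1]]'|grep -E "cont|op"
python3 -m creep '[[[0,0,-0.015],[0,0,0],-1],[[0,0,-0.025],[0,0,0],-1],[[0,0,-0.03],[0,0,0],-1],[[0,0,-0.03],[0,0,0],-1],[[-0.036,0,-0.013],[0,0,0],-1]]'|grep -E "cont|op"
python3 -m creep '[[[-0.036,0,-0.013],[0,0,0],-1],[[-0.036,0,-0.013],[0,0,0],-1],[[-0.036,0,-0.013],[0,0,0],-1],[[-0.036,0,-0.013],[0,0,0],-1],[[0,0,0],[0,0,0],-1]]'|grep -E "cont|op"
python3 - <<'E'
from ik import *
from bench import capture
rep()
ims=[capture(n) for n in("side","top")]
a=ims[0][220:420,200:400];b=ims[1][150:350,150:350]
cv2.imwrite("pics/g7.png",cv2.resize(np.hstack([a,b]),(800,400),interpolation=cv2.INTER_CUBIC))
q=tool()[2]["q"];p,R=fk(q);P0=p+.1547*R[:,2]
qs,wo,e=path(q,[(P0,-90.3,20,1),((.578,.178,.22),-90.3,90,1),((.578,.178,.045),-90.3,90,1)],24);qs=np.array(qs);print(e,np.abs(np.diff(qs,axis=0)).max(0),qs[::12].round(2))
E
```

```text
contact_force: [-0.9, 1.9, 6.5]
opening: 0.0558
contact_force: [0.1, -0.6, -0.3]
opening: 0.085
contact_force: [-2.2, -0.4, -0.9]
opening: 0.0854
contact_force: [0.6, -0.1, 1.1]
opening: 0.0854
pinch [0.5826 0.3311 0.2807] az/el -90.2 20.1 y az/el -0.4 0.4 q [-1.08  0.96  0.41  1.38  0.51  1.75 -0.85]
0.0003262560529735469 [0.0568 0.0257 0.0344 0.0243 0.0438 0.0452 0.0584] [[-1.08  0.96  0.4   1.38  0.51  1.74 -0.85]
 [-0.89  0.67  0.28  1.67  0.33  1.22 -0.81]
 [-0.42  0.49  0.03  1.91 -0.02  0.74 -0.37]
 [-0.41  0.61  0.02  1.98 -0.03  0.56 -0.37]
 [-0.4   0.74  0.01  2.02 -0.03  0.39 -0.37]]
```

View pics/g7.png

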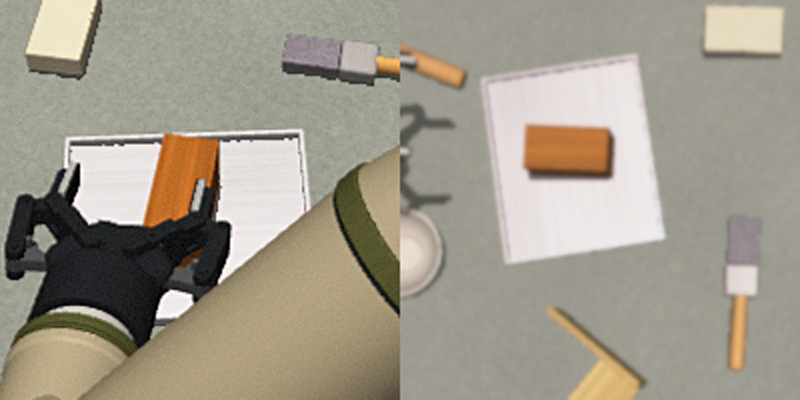

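The rack sits upside down on its cover inside the tray, at (567,150) in the top crop. I'll measure it for the last grasp.

Run:
```python
from ik import *
T=np.array([(150+u/2-.2,150+v/2-.2) for u,v in((126,124),(211,127),(209,173),(124,170))])
c=np.array([ray("top",t,.08)[:2] for t in T]);print(c,c.mean(0))
# predicted from seated pinch: centre = pinch - .032 y, -.0025 x
print("lengths",np.linalg.norm(c[0]-c[1]),np.linalg.norm(c[1]-c[2]))
toward([.578,.1785,.22],[0,0,-1],[1,-.006,0])
pivot([1,0,0],-1)
```

```text
[[0.605  0.2543]
 [0.6036 0.152 ]
 [0.5475 0.1523]
 [0.549  0.2539]] [0.5763 0.2031]
lengths 0.10228681285954778 0.056064020588966375
shift [-0.1463 -0.0021  0.2638] turn [ 0.069  70.0483 -0.0224]
shift [-0.1463 -0.0021  0.2638] turn [103.2939  -0.1017 147.3865]
row: shift [ 0.0027 -0.      0.    ] turn [-0. -1.  0.]
```

```bash
python3 -m creep '[[[-0.0189,0,0.0012],[0,7,0],-1],[[-0.0189,0,0.0012],[0,7,0],-1],[[-0.0189,0,0.0012],[0,7,0],-1],[[-0.0189,0,0.0012],[0,7,0],-1],[[-0.0189,0,0.0012],[0,7,0],-1]]'>/dev/null
python3 -m creep '[[[-0.0189,0,0.0012],[0,7,0],-1],[[-0.0189,0,0.0012],[0,7,0],-1],[[-0.0189,0,0.0012],[0,7,0],-1],[[-0.0189,0,0.0012],[0,7,0],-1],[[-0.0189,0,0.0012],[0,7,0],-1]]'>/dev/null
python3 -m creep '[[[-0.034,0,0.008],[0,0,0],-1],[[-0.034,0,0.008],[0,0,0],-1],[[-0.034,0,0.008],[0,0,0],-1],[[0,0,0],[0,0,0],-1],[[0,0,0],[0,0,0],-1]]'|grep cont
python3 - <<'E'
from ik import *
rep()
toward([.577,.177,.17],[0,0,-1],[1,-.01,0])
E
```

```text
contact_force: [0.6, 1.2, -0.2]
pinch [0.5798 0.2254 0.2473] az/el -126.7 89.6 y az/el -0.6 -0.2 q [-0.52  0.48  0.08  1.85 -0.04  0.82 -0.43]
shift [-0.0489 -0.0026  0.0776] turn [-0.2339  0.3206  0.0136]
shift [-0.0489 -0.0026  0.0776] turn [  -0.5035   -0.3675 -179.9853]
```

```bash
python3 -m creep '[[[-0.0165,-0.001,0.026],[-0.23,0.32,0],-1],[[-0.0165,-0.001,0.026],[0,0,0],-1],[[-0.0165,-0.001,0.026],[0,0,0],-1],[[0,0,0],[0,0,0],-1],[[0,0,0],[0,0,0],-1]]'|grep cont
python3 - <<'E'
from ik import *
rep()
toward([.577,.177,.05],[0,0,-1],[1,-.007,0])
E
```

```text
contact_force: [0.4, 0.1, 0.2]
pinch [0.5768 0.1801 0.1693] az/el 130.1 89.9 y az/el -0.3 -0.0 q [-0.43  0.55  0.06  1.96 -0.05  0.63 -0.35]
shift [-0.003   0.0002  0.1193] turn [-0.046  -0.0538  0.0752]
shift [-0.003   0.0002  0.1193] turn [   0.0845   -0.0722 -179.9247]
```

```bash
python3 -m creep '[[[-0.003,0,0.03],[0,0,0],-1],[[0,0,0.03],[0,0,0],-1],[[0,0,0.03],[0,0,0],-1],[[0,0,0.02],[0,0,0],-1],[[0,0,0.009],[0,0,0],-1]]'|grep cont
python3 -m creep '[[[0,0,0],[0,0,0],-0.8],[[0,0,0],[0,0,0],-0.6],[[0,0,0],[0,0,0],-0.4],[[0,0,0],[0,0,0],-0.2],[[0,0,0],[0,0,0],0]]' 20
python3 -m creep '[[[0,0,0],[0,0,0],0.2],[[0,0,0],[0,0,0],0.4],[[0,0,0],[0,0,0],0.6],[[0,0,0],[0,0,0],0.8]]' 40
python3 -c "from ik import *;rep()"
```

```text
contact_force: [-0.3, -0.0, 0.1]
t: 26.57
eef_pos: [0.5779, 0.177, 0.2084]
ee_rot: [0.001, 0.709, 0.705, 0.003]
contact_force: [-0.3, 0.9, 8.6]
opening: 0.053
grip_force: 21.5
t: 26.9
eef_pos: [0.5779, 0.177, 0.2085]
ee_rot: [0.001, 0.709, 0.705, 0.003]
contact_force: [-1.2, 1.4, 8.3]
opening: 0.0525
grip_force: 40.3
pinch [0.5787 0.1775 0.0538] az/el 32.0 89.7 y az/el -0.3 0.3 q [-0.41  0.72  0.03  2.02 -0.06  0.39 -0.34]
```

```bash
python3 -m creep '[[[0,0,-0.002],[0,0,0],0.8],[[0,0,-0.002],[0,0,0],0.8],[[0,0,-0.003],[0,0,0],0.8],[[0,0,-0.004],[0,0,0],0.8],[[0,0,-0.004],[0,0,0],0.8]]' 
python3 -c "from ik import *;rep()"
python3 -m creep '[[[0,0,-0.005],[0,0,0],0.8],[[0,0,-0.006],[0,0,0],0.8],[[0,0,-0.006],[0,0,0],0.8],[[0,0,-0.006],[0,0,0],0.8],[[0,0,-0.006],[0,0,0],0.8]]' |grep -E "cont|op|eef"
python3 -m creep '[[[0,0,-0.006],[0,0,0],0.8],[[0,0,-0.006],[0,0,0],0.8],[[0,0,-0.006],[0,0,0],0.8],[[0,0,-0.006],[0,0,0],0.8],[[0,0,-0.006],[0,0,0],0.8]]' |grep -E "cont|op|eef"
python3 -m creep '[[[0,0,-0.006],[0,0,0],0.8],[[0,0,-0.006],[0,0,0],0.8],[[0,0,-0.006],[0,0,0],0.8],[[0,0,-0.006],[0,0,0],0.8],[[0,0,-0.006],[0,0,0],0.8]]' |grep -E "cont|op|eef"
python3 -m creep '[[[0,0,-0.01],[0,0,0],0.8],[[0,0,-0.015],[0,0,0],0.8],[[0,0,-0.015],[0,0,0],0.8],[[0,0,-0.015],[0,0,0],0.8],[[0,0,-0.01],[0,0,0],0.8]]' |grep -E "cont|op|eef"
python3 - <<'E'
from ik import *
from bench import capture
rep()
ims=[capture(n) for n in("side","top")]
a=ims[0][180:400,200:420];b=ims[1][150:370,150:370]
cv2.imwrite("pics/g8.png",cv2.resize(np.hstack([a,b]),(800,400),interpolation=cv2.INTER_CUBIC))
E
```

```text
t: 27.32
eef_pos: [0.5775, 0.1764, 0.222]
ee_rot: [0.0, 0.709, 0.705, 0.002]
contact_force: [-0.0, 0.0, -3.0]
opening: 0.0524
grip_force: 42.3
pinch [0.5779 0.1767 0.0673] az/el 32.0 89.8 y az/el -0.3 0.2 q [-0.42  0.7   0.04  2.01 -0.06  0.42 -0.34]
eef_pos: [0.5774, 0.1765, 0.2514]
contact_force: [0.0, 0.0, -3.1]
opening: 0.0527
eef_pos: [0.5773, 0.1764, 0.2813]
contact_force: [0.7, 1.0, -2.0]
opening: 0.0523
eef_pos: [0.5772, 0.1764, 0.3113]
contact_force: [-1.0, 0.0, -2.2]
opening: 0.0524
eef_pos: [0.5772, 0.1762, 0.3776]
contact_force: [-0.8, 0.4, -1.8]
opening: 0.0528
pinch [0.5778 0.1765 0.2229] az/el 29.0 89.7 y az/el -0.3 0.2 q [-0.44  0.48  0.07  1.92 -0.05  0.74 -0.35]
```

View pics/g8.png

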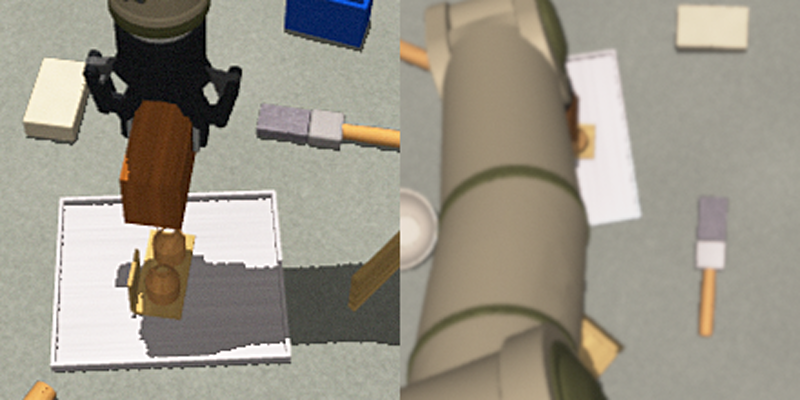

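In the side crop both goblets stand on the cover at (168,245) and (160,285), with the tab upright beside them at (135,283). The rack is held clear above. I carry it to the bench on the right.

```bash
python3 -m creep '[[[-0.02,0.001,0],[0,0,0],0.8],[[-0.035,0.002,0],[0,0,0],0.8],[[-0.035,0.002,0],[0,0,0],0.8],[[-0.035,0.002,0],[0,0,0],0.8],[[-0.035,0.002,0],[0,0,0],0.8]]' >/dev/null
python3 -m creep '[[[-0.035,0.002,0],[0,0,0],0.8],[[-0.035,0.002,0],[0,0,0],0.8],[[-0.035,0.002,0],[0,0,0],0.8],[[-0.035,0.002,0],[0,0,0],0.8],[[-0.035,0.002,0],[0,0,0],0.8]]' |grep cont
python3 -m creep '[[[-0.035,0.002,0],[0,0,0],0.8],[[-0.035,0.002,0],[0,0,0],0.8],[[0,0,0.035],[0,0,0],0.8],[[0,0,0.035],[0,0,0],0.8],[[0,0,0.035],[0,0,0],0.8]]' |grep cont
python3 -m creep '[[[0,0,0.03],[0,0,0],0.8],[[0,0,0.02],[0,0,0],0.8],[[0,0,0.01],[0,0,0],0.8],[[0,0,0],[0,0,0],0.8]]' |grep cont
python3 -c "from ik import *;rep()"
```

```text
contact_force: [0.5, 0.1, -2.9]
contact_force: [0.1, 0.0, -2.7]
contact_force: [-1.0, -0.2, -2.1]
pinch [ 0.5973 -0.2277  0.0524] az/el 115.3 89.8 y az/el -0.3 -0.1 q [ 0.25  0.75  0.04  1.93 -0.06  0.46  0.33]
```

```bash
python3 -m creep '[[[0,0,0.004],[0,0,0],0.8],[[0,0,0.002],[0,0,0],0.8],[[0,0,0],[0,0,0],0.8]]' |grep -E "eef|cont"
python3 -m creep '[[[0,0,0.0015],[0,0,0],0.8],[[0,0,0],[0,0,0],0.8]]' |grep -E "eef|cont"
python3 -m creep '[[[0,0,0.0015],[0,0,0],0.8],[[0,0,0],[0,0,0],0.8]]' |grep -E "eef|cont"
```

```text
eef_pos: [0.5987, -0.2287, 0.2049]
contact_force: [0.4, -0.0, -2.0]
eef_pos: [0.5986, -0.2286, 0.2033]
contact_force: [0.5, -0.7, -2.0]
eef_pos: [0.5984, -0.2285, 0.2013]
contact_force: [-0.6, 0.9, -3.5]
```

```bash
python3 -m creep '[[[0,0,0.0015],[0,0,0],0.8],[[0,0,0],[0,0,0],0.8]]' |grep -E "eef|cont"
python3 -m creep '[[[0,0,0.0015],[0,0,0],0.8],[[0,0,0],[0,0,0],0.8]]' |grep -E "eef|cont"
python3 -m creep '[[[0,0,0.001],[0,0,0],0.8],[[0,0,0],[0,0,0],0.8]]' |grep -E "eef|cont"
```

```text
eef_pos: [0.5984, -0.2285, 0.1994]
contact_force: [-1.1, -0.2, -2.5]
eef_pos: [0.5984, -0.2286, 0.1985]
contact_force: [-2.7, 1.5, 4.0]
eef_pos: [0.5984, -0.2286, 0.1985]
contact_force: [-4.4, 1.5, 14.7]
```

On the bench. Release, go up and check.

```bash
python3 -m creep '[[[0,0,-0.0015],[0,0,0],0.4],[[0,0,0],[0,0,0],0.1],[[0,0,0],[0,0,0],-0.2],[[0,0,0],[0,0,0],-0.6],[[0,0,0],[0,0,0],-1]]' 20|grep -E "op|cont"
python3 -m creep '[[[0,0,0],[0,0,0],-1],[[0,0,0],[0,0,0],-1],[[0,0,-0.02],[0,0,0],-1],[[0,0,-0.04],[0,0,0],-1],[[0,0,-0.04],[0,0,0],-1]]' |grep -E "op|cont"
python3 -m creep '[[[0,0,-0.04],[0,0,0],-1],[[0,0,-0.04],[0,0,0],-1],[[0,0,-0.04],[0,0,0],-1],[[0,0,0],[0,0,0],-1]]'
python3 - <<'E'
from ik import *
from bench import capture
ims=[capture(n) for n in("side","top")]
a=ims[0][110:410,200:500];b=ims[1][120:420,150:450]
cv2.imwrite("pics/g9.png",cv2.resize(np.hstack([a,b]),(800,400),interpolation=cv2.INTER_CUBIC))
E
```

```text
contact_force: [-0.2, -0.5, -1.3]
opening: 0.075
contact_force: [1.0, -0.4, 0.9]
opening: 0.0857
t: 32.92
eef_pos: [0.599, -0.2298, 0.4268]
ee_rot: [0.006, 0.709, 0.705, 0.005]
contact_force: [1.2, -0.3, 0.0]
opening: 0.0855
grip_force: 0.0
```

View pics/g9.png

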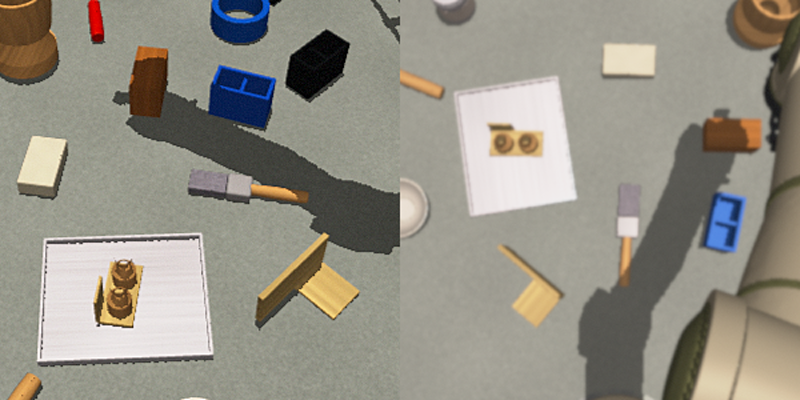

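Both goblets stand rim-down on the cover in the tray, at (503,142) and (528,142) in the top crop. The rack stands on the bench at (732,133), and the bystanders haven't moved. I hand the job in.

```bash
python3 -c "
from bench import workorder
print(workorder.job_done())"
```

```text
the job is handed in; nothing more can be done
None
```

I handed the job in at about 33 s: both goblets stand rim-down on the cover in the tray, the rack stands upside down on the bench clear of it, and the block, brush, bowl and tape are where they were.

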